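# Park the spray can and the oil bottle in their stalls

## Task

Tidy away the two lubricants: with the fingertips, push the tall spray can along the bench into the wide stall and the small oil bottle with the pointed spout into the narrow stall, each fully home against the back of its stall, in either order. Push them low on the body from the outside so that they slide upright without tipping; do not pinch, grasp or lift them, and leave the other things on the bench where they are.

Things in the scene. Friction and masses are not known exactly. Their poses are not given: they have to be found in the camera images.
- spray_can: Upright aerosol can, a plain cylinder 59 mm in diameter up to 184 mm, with a 16 mm wide nozzle up to 198 mm; about 0.25 kg, centre of mass about mid-height. Origin: centre of its underside; z up along its axis. Loose, stands on the bench 0.14 to 0.18 m in front of the wide stall's back, up to 20 mm to the side of the stall's centre line. Pushed higher than about 40 mm up it may tip.
- oil_bottle: Small upright drip bottle, body a cylinder 42 mm in diameter up to 84 mm, then a shoulder, cap and pointed spout up to 123 mm; about 0.09 kg. Origin: centre of its underside; z up along its axis. Loose, stands on the bench 0.14 to 0.18 m in front of the narrow stall's back, up to 20 mm to the side of the stall's centre line. Pushed higher than about 28 mm up it may tip.
- wide_stall: Fixed stall of bare sheet metal for the can: back wall and two side walls 68 mm apart inside, 40 mm high, 3 mm thick, no floor; open in front (-x), where 14 mm lips flare out at 45 degrees, ending 47 mm before the outer back face. Feet 7 mm high reach 18 mm outside the side walls. Origin: on the bench, middle of the outer back face; +x is the way to push in, y across, z up.
- narrow_stall: Like the wide stall but for the oil bottle: side walls 51 mm apart inside, lips 11 mm; side walls with lips reach 34 mm forward of the outer back face. Same origin and axes. The two stalls stand side by side 0.20 m apart against one low wooden board, parallel to each other; which of them is on the left changes.
- wide_stall_seat (a point): Point on the bench where the spray can's axis stands when it is fully home and centred in the wide stall: 32.5 mm in front of the outer back face, 29.5 mm in front of the inner back face. Axes as those of the stall.
- narrow_stall_seat (a point): Point on the bench where the oil bottle's axis stands when it is fully home and centred in the narrow stall: 24 mm in front of the outer back face, 21 mm in front of the inner back face. Axes as those of the stall.
- tape_roll: Black roll of tape lying flat between the two lanes, 62 mm wide, 19 mm high. Origin: centre of its underside. Leave it alone.
- soap_pump: Upright pump bottle, 42 x 65 x 161 mm, on the right of the bench, beside the tall filing cabinet that stands at y below -0.48 and x above 0.4 m (keep the arm clear of it). Origin: centre of its underside. Leave it alone.
- dish: Round steel dish, 95 mm wide, 22 mm high, at the back of the bench. Origin: centre of its underside. Leave it alone.
- bell: Small bell, 53 x 66 x 31 mm, right of the middle of the bench. Origin: centre of its underside. Leave it alone.
- patch_tin: Flat tin box, 57 x 92 x 20 mm, near the front edge right of the middle. Origin: centre of its underside. Leave it alone.
- grease_pot: Round lidded tub, 72 mm wide, 62 mm high, at the front right. Origin: centre of its underside. Leave it alone.

How it is judged:
By the outcome, as a careful person would: the job done as asked, in the order asked, and still so for the second after the job is handed in, with the robot touching nothing.
It also fails if it takes over 66 s, if anything falls off the work surface, if the arm or the gripper's body presses on something with over 40 N, if the wrist force passes 120 N, or if a joint passes its speed limit or range.

## Robot

A 6-joint arm with a two-finger parallel gripper is mounted at the origin on a cart in front of the work surface, level with it; the furniture and walls round the work are solid. World frame = base frame: x ahead of the robot, y to its left, z up, the work surface at z = 0. Lengths are in m, angles in degrees, forces in N, time in s.
With the tool pointing down it reaches from about 0.3 to 0.75 m from the base axis. Payload 8.5 kg.
Tool frame: the origin (TCP) lies midway between the tips of the shut fingers; the grasp point (between the pads) lies behind it (grasp_offset is the z of the grasp point in the tool frame, in m); z points along the fingers, y is the direction in which the jaws open and shut (so a half turn about z gives the same grasp; the last joint's range is limited). The gripper opens to 85 mm and grips with 20 to 120 N. Pads are 22 mm wide; open, the fingers measure 114 mm over their backs; the gripper's body (76 mm by 85 mm) begins 54 mm behind the grasp point. The pads swing forward as they close: fully open they stand 13 mm farther back than shut.
Start: joints at [61.69, 21.807, 74.336, -0, 83.858, -12.336], TCP at [0.151, 0.529, 0.199] pointing down, gripper open.
Joint ranges: [-178.18, 178.18], [-50.72, 133.34], [12.68, 142.11], [-81.47, 261.47], [9.98, 163.14], [-165.26, 165.26]. Speed limits (degrees/s): [136.94, 136.94, 180, 180, 180, 180].

## Interface

Orientations are given as a 3x3 rotation matrix whose columns are the frame's x, y, z axes.
In Python, from rig import * gives the robot as it stands.
- The arm moves only by the shell command python3 -m pendant 'ROWS' [FORCE]. ROWS is JSON, one flat list of numbers, 7 for each row, row after row: the finger opening in mm, from 0 to 85.4, then the shift along the tool's x, y, z in units of 50 mm (1.0 is 50 mm), then the turn, a rotation vector about the tool's x, y, z in units of 8 degrees (1.0 is 8 degrees). In form: [hand, dx, dy, dz, wx, wy, wz, hand, dx, dy, dz, wx, wy, wz, ...]. A call has 1 to 12 rows; each row shifts and turns the commanded pose from where the row before left it, along the tool's axes as they then stand; what a row does not reach is not made up. A row lasts 1/10 s, in which the tool goes at most 50 mm and 8.59 degrees, less where a joint would pass 70% of its speed; a pose out of reach is approached as far as the arm can. A call is refused whole if a number of a shift passes 1 or a number of a turn 1, either way. A call with a gripper value outside its range is refused whole. The fingers move at their own pace and stop on an object; FORCE is the grip in N (left out, the last holds). Time passes only in rows, so rows that do not move let the fingers close. It gives the time, the measured TCP pose, the force and the opening at its end, in the units of the state.
- observe(): the state, without advancing time (a new reading comes with each control period).
- get_image(name): name is "side" or "top"; returns a dict with "frame" (420x560x3 uint8, red, green, blue), "depth" (420x560 float32, m along the optical axis (not along the pixel's ray), 0 where there is no reading), "K" (3x3 intrinsics, pixels), "rvec" (rotation vector, rad) and "tvec" (3), from world to camera coordinates, as OpenCV has them. Camera axes: x right, y down, z forward; pixel columns grow to the right and rows downward; lengths in m; the calibration is good to about 2 mm. A picture is of the moment at which its call begins.
- close_job(): hands the job in, once; it reports no verdict.
The state is a dict: "time_s": time; "q": joint angles; "qvel": joint speeds; "joint_efforts": joint torques, N m; "position": TCP position; "tool_rot": TCP orientation; "ft_force": force on the tool from outside, world axes, zero at the start; "wrist_torque": the same for the moment, N m; "grip_width": finger opening in m.
Only numpy, scipy, OpenCV 4.12 (cv2) and the standard library are available. Lean on these libraries where they do the work, as an engineer would, in place of code of your own. Each camera call takes 0.05 s, during which the arm holds its last target.

## Working session

There is one attempt and no reset: what is moved stays moved. The work goes in short steps, Python scripts to look and compute and a shell command to move; the robot and the scene stay as the last step left them, time stands still between calls to the robot, and variables do not carry over. Pictures are saved under pics/ and viewed, and the job is handed in when it is done.

```bash
ls; mkdir -p pics; python3 - <<'E'
from rig import *
import cv2,numpy as np
s=observe(); print({k:np.round(v,3).tolist() for k,v in s.items()})
for n in("top","side"):
    g=get_image(n); cv2.imwrite(f"pics/{n}0.png",g["frame"][:,:,::-1]); np.savez(f"{n}0.npz",**g)
    R=cv2.Rodrigues(g["rvec"])[0]; print(n,g["K"].tolist(),(-R.T@g["tvec"].reshape(3)).round(3),R.round(3).tolist())
E
```

```text
pics
{'time_s': 0.0, 'q': [61.691, 21.841, 74.386, 0.001, 83.859, -12.339], 'qvel': [0.005, 0.072, -0.116, 0.015, 0.102, -0.019], 'joint_efforts': [0.0, -44.846, -23.128, -0.0, 0.005, -0.0], 'position': [0.151, 0.528, 0.198], 'tool_rot': [[-0.961, 0.275, -0.001], [0.275, 0.961, -0.001], [0.0, -0.001, -1.0]], 'ft_force': [0.296, 0.016, 0.29], 'wrist_torque': [-0.017, -0.007, 0.005], 'grip_width': 0.085}
top [[395.0761145901629, 0.0, 280.8707799071973], [0.0, 395.0761145901629, 206.50192743644715], [0.0, 0.0, 1.0]] [ 0.407 -0.046  1.053] [[0.028, -1.0, 0.013], [-0.985, -0.03, -0.171], [0.172, -0.008, -0.985]]
side [[420.825250173567, 0.0, 283.6834684653072], [0.0, 420.825250173567, 210.86148118186654], [0.0, 0.0, 1.0]] [0.22  0.51  0.636] [[-0.821, -0.57, -0.007], [-0.378, 0.553, -0.743], [0.427, -0.607, -0.67]]
```

View pics/top0.png

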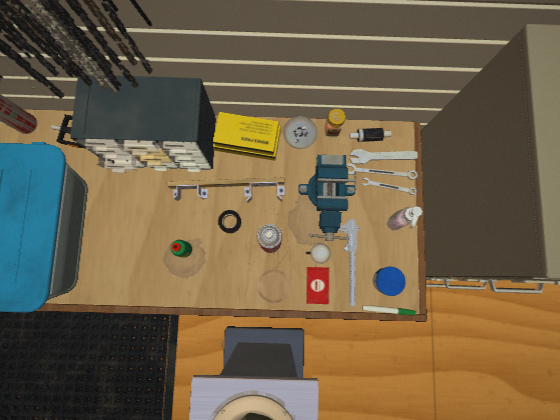

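View pics/side0.png

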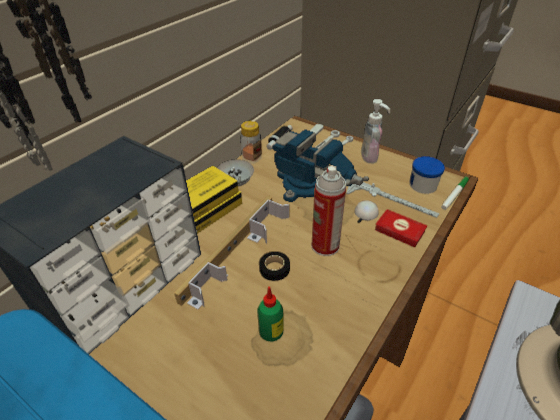

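```bash
cat > h.py <<'E'
import numpy as np,cv2
def load(f):
    g=dict(np.load(f)); return g
def proj(g,P): return cv2.projectPoints(np.float64(P).reshape(-1,3),g["rvec"],g["tvec"],g["K"],None)[0].reshape(-1,2)
def ray(g,uv,z):
    R=cv2.Rodrigues(g["rvec"])[0]; c=-R.T@g["tvec"].reshape(3)
    uv=np.float64(uv).reshape(-1,2); d=np.c_[uv,np.ones(len(uv))]@np.linalg.inv(g["K"]).T@R
    t=(z-c[2])/d[:,2]; return c+d*t[:,None]
def cloud(g):
    R=cv2.Rodrigues(g["rvec"])[0]; v,u=np.mgrid[:420,:560]; d=g["depth"]
    p=np.stack([u,v,np.ones_like(u)],-1)@np.linalg.inv(g["K"]).T*d[...,None]
    return (p-g["tvec"].reshape(3))@R
E
python3 - <<'E'
from h import *
t=load("top0.npz");s=load("side0.npz")
print(proj(t,[.151,.529,.2]),proj(s,[.151,.529,.2]), proj(t,[0,0,0]))
a=t["frame"][165:300,150:310,::-1]; cv2.imwrite("pics/topz.png",cv2.resize(a,None,fx=4.5,fy=4.5,interpolation=cv2.INTER_CUBIC)[:600])
a=s["frame"][170:345,170:370,::-1]; cv2.imwrite("pics/sidez.png",cv2.resize(a,None,fx=3.4,fy=3.4,interpolation=cv2.INTER_CUBIC)[:600])
for n,g in(("t",t),("s",s)):
    C=cloud(g); h=cv2.cvtColor(g["frame"],cv2.COLOR_RGB2HSV); H,S,V=[h[...,i].astype(int) for i in range(3)]
    X,Y,Z=C[...,0],C[...,1],C[...,2]
    roi=(X>.2)&(X<.6)&(Y>-.2)&(Y<.4)&(g["depth"]>0)
    gm=roi&(H>50)&(H<85)&(S>100)&(Z>.02)
    rm=roi&((H<8)|(H>172))&(S>120)&(Z>.03)
    for k,m in(("green",gm),("red",rm)):
        print(n,k,m.sum(),[(np.percentile(C[m][:,i],[2,50,98])).round(4).tolist() for i in range(3)])
E
```

```text
[[-15.05910256 396.67532275]] [[364.52049317 815.65814755]] [[251.7468526  443.39323113]]
t green 180 [[0.4497, 0.4665, 0.4863], [0.1773, 0.1863, 0.2094], [0.0243, 0.0723, 0.08]]
t red 92 [[0.4602, 0.4675, 0.4801], [-0.0522, 0.1902, 0.2027], [0.0448, 0.0988, 0.1574]]
s green 565 [[0.4475, 0.46, 0.48], [0.1877, 0.2122, 0.2195], [0.0223, 0.0677, 0.0796]]
s red 1040 [[0.4601, 0.4841, 0.5124], [-0.0208, -0.0009, 0.2066], [0.0331, 0.0977, 0.1563]]
```

View pics/topz.png

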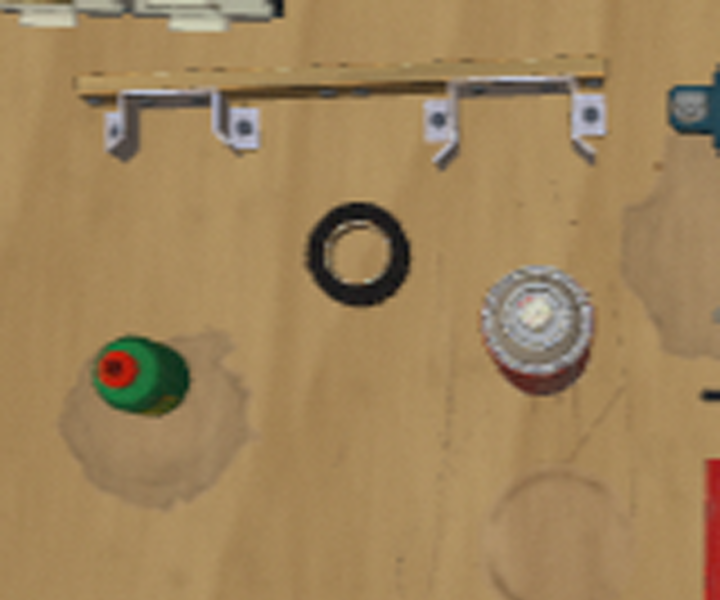

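View pics/sidez.png

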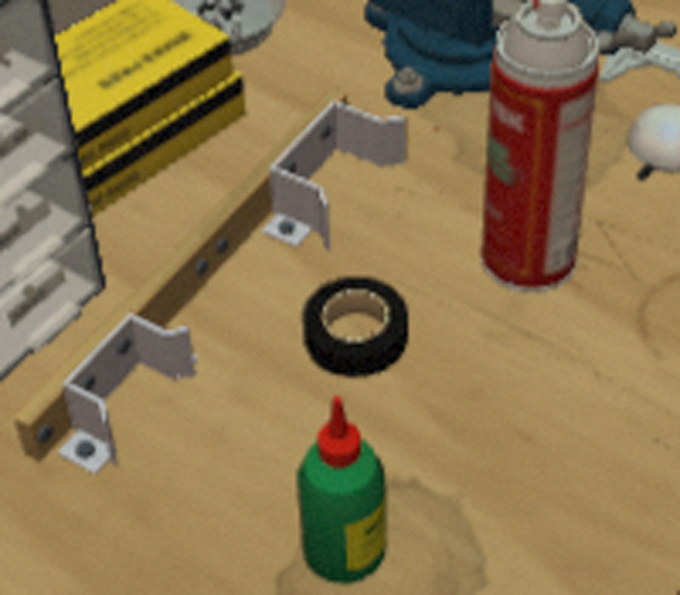

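```bash
python3 - <<'E'
from h import *
t=load("top0.npz");s=load("side0.npz")
def T(p,z): return ray(t,np.array(p)/4.5+[150-.4,165-.4],z).round(4).tolist()
def S(p,z): return ray(s,np.array(p)/3.4+[170-.35,170-.35],z).round(4).tolist()
print("top narrow back",T([[121,92],[215,92]],.04)); print("wide",T([[453,82],[575,80]],.04))
print("side narrow",S([[66,383],[132,317]],.04),"wide",S([[272,168],[338,103]],.04))
for n,g in(("t",t),("s",s)):
    C=cloud(g);h=cv2.cvtColor(g["frame"],cv2.COLOR_RGB2HSV)
    m=(C[...,2]>.012)&(C[...,2]<.046)&(C[...,0]>.54)&(C[...,0]<.64)&(C[...,1]>-.12)&(C[...,1]<.28)&(h[...,1]<60)
    P=C[m]; print(n,m.sum())
    # back-wall fit
    for nm,lo,hi in(("narrow",.15,.28),("wide",-.12,.05)):
        Q=P[(P[:,1]>lo)&(P[:,1]<hi)]
        if len(Q)==0: continue
        print(nm,len(Q),Q.min(0).round(3),Q.max(0).round(3))
        Q=Q[(Q[:,2]>.012)]
        np.save(f"{n}{nm}.npy",Q)
    # can/bottle
    for nm,c,r in(("bottle",(.46,.2),.045),("can",(.48,-.02),.06)):
        k=(np.hypot(C[...,0]-c[0],C[...,1]-c[1])<r)&(C[...,2]>.012)
        for zlo,zhi in((.012,.08),(.08,.18),(.18,.22)):
            q=C[k&(C[...,2]>zlo)&(C[...,2]<zhi)]
            if len(q)>5: print(nm,zlo,len(q),np.percentile(q,[1,50,99],axis=0).round(4).tolist())
# circle fits with known radius
from scipy.optimize import least_squares
for nm,c,r,rad,zl,zh in(("bottle",(.46,.2),.05,.021,.012,.08),("can",(.48,-.02),.06,.0295,.015,.175)):
    A=[]
    for g in (t,s):
        C=cloud(g);k=(np.hypot(C[...,0]-c[0],C[...,1]-c[1])<r)&(C[...,2]>zl)&(C[...,2]<zh);A.append(C[k])
    for lab,q in(("t",A[0]),("s",A[1]),("both",np.vstack(A))):
        f=least_squares(lambda p:np.hypot(q[:,0]-p[0],q[:,1]-p[1])-rad,c,loss="soft_l1",f_scale=.001)
        print(nm,lab,len(q),f.x.round(4),np.std(f.fun).round(4))
for nm in("narrow","wide"):
    for n in "ts":
        Q=np.load(n+nm+".npy"); H=np.histogram(Q[:,1],bins=np.arange(-.12,.29,.005)); print(nm,n,[(round(H[1][i],3),int(H[0][i])) for i in range(len(H[0])) if H[0][i]])
E
```

```text
top narrow back [[0.6324, 0.2204, 0.04], [0.6341, 0.1659, 0.04]]
wide [[0.6444, 0.0277, 0.04], [0.6478, -0.0434, 0.04]]
side narrow [[0.6303, 0.2207, 0.04], [0.6327, 0.1672, 0.04]] wide [[0.6433, 0.03, 0.04], [0.6461, -0.0418, 0.04]]
t 339
narrow 154 [0.598 0.155 0.012] [0.636 0.244 0.045]
wide 80 [ 0.598 -0.118  0.012] [0.64  0.04  0.045]
bottle 0.012 223 [[0.4477, 0.1772, 0.0136], [0.4643, 0.1873, 0.0695], [0.4868, 0.2165, 0.0798]]
bottle 0.08 69 [[0.4576, 0.188, 0.0803], [0.4674, 0.1954, 0.097], [0.479, 0.2078, 0.1235]]
can 0.012 31 [[0.4661, -0.0542, 0.0131], [0.4689, -0.0322, 0.044], [0.4846, -0.0067, 0.0768]]
can 0.08 411 [[0.4662, -0.0555, 0.0886], [0.4878, -0.0294, 0.1673], [0.5204, -0.0016, 0.1796]]
can 0.18 124 [[0.4787, -0.0443, 0.1801], [0.4945, -0.0272, 0.185], [0.5098, -0.0113, 0.2008]]
s 1019
narrow 534 [0.596 0.156 0.012] [0.635 0.245 0.043]
wide 381 [ 0.596 -0.119  0.012] [0.64  0.039 0.043]
bottle 0.012 802 [[0.4467, 0.185, 0.0129], [0.4576, 0.211, 0.0588], [0.4835, 0.2196, 0.0795]]
bottle 0.08 188 [[0.458, 0.1905, 0.0804], [0.4652, 0.2013, 0.096], [0.4763, 0.2086, 
[... 1258 characters left out ...]
loat64(0.215), 25), (np.float64(0.22), 96), (np.float64(0.225), 19), (np.float64(0.235), 2), (np.float64(0.24), 11), (np.float64(0.245), 2)]
wide t [(np.float64(-0.12), 8), (np.float64(-0.115), 6), (np.float64(-0.11), 6), (np.float64(-0.105), 5), (np.float64(-0.055), 7), (np.float64(-0.05), 8), (np.float64(-0.045), 10), (np.float64(0.025), 20), (np.float64(0.03), 8), (np.float64(0.035), 1), (np.float64(0.04), 1)]
wide s [(np.float64(-0.12), 6), (np.float64(-0.115), 8), (np.float64(-0.11), 18), (np.float64(-0.105), 6), (np.float64(-0.055), 24), (np.float64(-0.05), 34), (np.float64(-0.045), 116), (np.float64(-0.04), 10), (np.float64(0.025), 87), (np.float64(0.03), 57), (np.float64(0.035), 15)]
```

```bash
python3 - <<'E'
from h import *
from scipy.optimize import least_squares
t=load("top0.npz");s=load("side0.npz")
for n,g in(("t",t),("s",s)):
    C=cloud(g);h=cv2.cvtColor(g["frame"],cv2.COLOR_RGB2HSV)
    P=C[(C[...,2]>.012)&(C[...,2]<.038)&(h[...,1]<70)]
    A=[];B=[];o=[]
    for lo,hi in((.173,.213),(-.035,.02)):
        q=P[(P[:,1]>lo)&(P[:,1]<hi)&(P[:,0]>.61)&(P[:,0]<.66)]; A.append(q)
        print(n,lo,len(q),np.median(q,0).round(4))
    f=lambda p:np.r_[A[0][:,0]-p[0]-p[2]*(A[0][:,1]-.194),A[1][:,0]-p[1]-p[2]*(A[1][:,1]+.007)]
    r=least_squares(f,[.63,.64,0],loss="soft_l1",f_scale=.001);print(r.x.round(4),np.std(r.fun).round(4))
    k=r.x[2]
    # side walls: y' = y + k*(x-xb)... along walls dir (1,-k)
    for lo,hi,xb in((.14,.25,.63),(-.07,.05,.643)):
        q=P[(P[:,1]>lo)&(P[:,1]<hi)&(P[:,0]>xb-.018)&(P[:,0]<xb-.006)]
        yy=q[:,1]+k*(q[:,0]-xb); H=np.histogram(yy,bins=np.arange(lo,hi,.002)); print([(round(float(H[1][i]),3),int(H[0][i])) for i in range(len(H[0])) if H[0][i]>3])
tape=None
C=cloud(t); print("tape",[T.round(4).tolist() for T in [np.percentile(C[(t["frame"].max(2)<70)&(C[...,0]>.48)&(C[...,0]<.58)&(C[...,1]>.04)&(C[...,1]<.15)],[1,50,99],axis=0)]])
E
```

```text
t 0.173 37 [0.6318 0.1944 0.0314]
t -0.035 49 [ 0.6457 -0.0079  0.0298]
[ 0.6318  0.6457 -0.0866] 0.0012
[(0.164, 8), (0.218, 10)]
[]
s 0.173 142 [0.6318 0.1917 0.0285]
s -0.035 119 [ 0.6457 -0.0094  0.0291]
[ 0.6316  0.6455 -0.0788] 0.0013
[(0.166, 28), (0.168, 13), (0.22, 22), (0.222, 20)]
[(-0.042, 27), (-0.04, 14), (0.028, 6), (0.03, 27), (0.032, 10)]
tape [[[0.5155, 0.0522, 0.006], [0.5422, 0.0786, 0.0189], [0.5738, 0.1078, 0.0235]]]
```

```bash
python3 -m pendant '[24,-0.42,-0.38,0,0,0,0, 24,-0.42,-0.38,0,0,0,0, 24,-0.42,-0.38,0,0,0,0, 24,-0.42,-0.38,0,0,0,0, 24,-0.42,-0.38,0,0,0,0, 24,-0.42,-0.38,0,0,0,0, 24,-0.42,-0.38,0,0,0,0, 24,-0.42,-0.38,0,0,0,0, 24,-0.42,-0.38,0,0,0,0, 24,-0.42,-0.38,0,0,0,0, 24,-0.42,-0.38,0,0,0,0, 24,-0.42,-0.38,0,0,0,0]'
python3 - <<'E'
from rig import *
print([k for k in dir() if not k.startswith('_')], globals().get('grasp_offset'))
E
```

```text
time_s: 1.3
position: [0.3312, 0.2391, 0.1985]
tool_rot: [[-0.961, 0.275, -0.0], [0.275, 0.961, -0.0], [0.0, -0.0, -1.0]]
ft_force: [0.6, 0.8, 0.4]
grip_width: 0.0241
['MotionError', 'close_job', 'get_image', 'grasp_offset', 'observe'] -0.0187
```

```bash
python3 -m pendant '[24,0,0,0,0,0,-0.83, 24,0,0,0,0,0,-0.83, 24,0,0,0,0,0,-0.84, 24,0,0,0,0,0,0, 24,0,0,0,0,-0.8,0, 24,0,0,0,0,-0.8,0, 24,0,0,0,0,-0.8,0, 24,0,0,0,0,-0.8,0, 24,0,0,0,0,-0.8,0, 24,0,0,0,0,-0.8,0, 24,0,0,0,0,-0.8,0, 24,0,0,0,0,0,0]'
python3 - <<'E'
from rig import *
print(observe()["q"])
E
```

```text
time_s: 2.5
position: [0.3301, 0.2377, 0.1973]
tool_rot: [[-0.732, -0.063, 0.678], [-0.049, 0.998, 0.039], [-0.679, -0.005, -0.734]]
ft_force: [0.3, -0.7, 0.4]
grip_width: 0.0238
[ 32.94144195  -2.74531511 120.90062092 -42.34945374  29.91036546
 -29.42386963]
```

```bash
python3 -m pendant '[24,0.18,-0.16,0.5,0,0,0, 24,0.18,-0.16,0.5,0,0,0, 24,0.18,-0.16,0.5,0,0,0, 24,0.18,-0.16,0.5,0,0,0, 24,0.18,-0.16,0.5,0,0,0, 24,0.18,-0.16,0.5,0,0,0, 24,0,0,0,0,0,0, 24,0,0,0,0,0,0]'
python3 - <<'E'
from rig import *
import cv2
print(observe()["q"])
for n in("top","side"):
    g=get_image(n); cv2.imwrite(f"pics/{n}1.png",g["frame"][:,:,::-1])
E
```

```text
time_s: 3.3
position: [0.3983, 0.2016, 0.1032]
tool_rot: [[-0.759, -0.053, 0.649], [-0.049, 0.999, 0.025], [-0.65, -0.013, -0.76]]
ft_force: [0.4, 0.1, 0.7]
grip_width: 0.0239
[ 18.58305115  11.65210812 127.33941998 -81.20569631  10.71181892
   2.53376809]
```

View pics/side1.png

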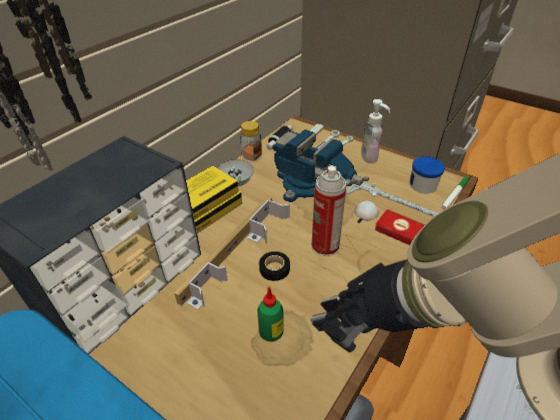

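View pics/top1.png

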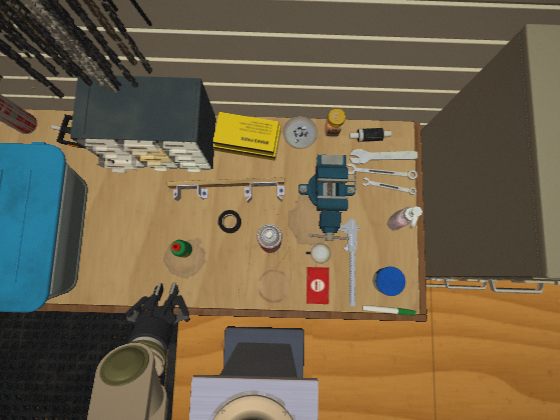

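```bash
cat > k.py <<'E'
import numpy as np
from scipy.optimize import least_squares
from scipy.spatial.transform import Rotation as Ro
def rz(a):return Ro.from_euler('z',a,degrees=True).as_matrix()
def ry(a):return Ro.from_euler('y',a,degrees=True).as_matrix()
def R(q): return rz(q[0])@ry(q[1]+q[2])@rz(q[3])@ry(q[4])@rz(q[5])
Q=[[61.691,21.841,74.386,0.001,83.859,-12.339],[32.941,-2.745,120.9006,-42.349,29.910,-29.424],[18.583,11.652,127.339,-81.2057,10.7118,2.534]]
P=[[.151,.528,.198],[.3301,.2377,.1973],[.3983,.2016,.1032]]
Rm=[[[-0.961, 0.275, -0.001], [0.275, 0.961, -0.001], [0.0, -0.001, -1.0]],[[-0.732, -0.063, 0.678], [-0.049, 0.998, 0.039], [-0.679, -0.005, -0.734]],[[-0.759, -0.053, 0.649], [-0.049, 0.999, 0.025], [-0.65, -0.013, -0.76]]]
E
python3 - <<'E'
from k import *
for q,r in zip(Q,Rm): print(R(q).round(3).tolist(), r)
def F(q,p):
    a,b,d,l1,e,l2,L=p
    return rz(q[0])@(np.array([a,b,d])+ry(q[1])@[0,0,l1]+ry(q[1]+q[2])@(np.array([e,0,l2])+rz(q[3])@ry(q[4])@[0,0,L]))
f=lambda p:np.r_[np.concatenate([F(q,p)-x for q,x in zip(Q,P)]),.002*(p-[0,.1,.2,.35,0,.35,.25])]
s=least_squares(f,[0,.1,.2,.35,0,.35,.25]);print(s.x.round(3),s.fun[:9].round(4))
E
```

```text
[[-0.275, -0.961, -0.001], [-0.961, 0.275, -0.001], [0.001, 0.0, -1.0]] [[-0.961, 0.275, -0.001], [0.275, 0.961, -0.001], [0.0, -0.001, -1.0]]
[[0.063, -0.732, 0.678], [-0.998, -0.049, 0.039], [0.005, -0.679, -0.734]] [[-0.732, -0.063, 0.678], [-0.049, 0.998, 0.039], [-0.679, -0.005, -0.734]]
[[0.053, -0.759, 0.649], [-0.999, -0.049, 0.025], [0.013, -0.65, -0.76]] [[-0.759, -0.053, 0.649], [-0.049, 0.999, 0.025], [-0.65, -0.013, -0.76]]
[-0.     0.117  0.13   0.536  0.103  0.351  0.29 ] [-0.  0.  0.  0. -0. -0.  0. -0.  0.]
```

```bash
cat >> k.py <<'E'
PAR=[0,.117,.13,.536,.103,.351,.29]
def F(q,p=PAR):
    a,b,d,l1,e,l2,L=p
    return rz(q[0])@(np.array([a,b,d])+ry(q[1])@[0,0,l1]+ry(q[1]+q[2])@(np.array([e,0,l2])+rz(q[3])@ry(q[4])@[0,0,L]))
LO=np.array([-178.18,-50.72,12.68,-81.47,9.98,-165.26]);HI=np.array([178.18,133.34,142.11,261.47,163.14,165.26])
def tool(yaw,tilt,roll=0): # tilt from down toward forward
    return rz(yaw)@Ro.from_euler('x',roll,degrees=True).as_matrix()@np.array([[-np.cos(np.radians(tilt)),0,np.sin(np.radians(tilt))],[0,1,0],[-np.sin(np.radians(tilt)),0,-np.cos(np.radians(tilt))]])
def ik(pos,T):
    z=T[:,2]; w=np.array(pos)-.29*z
    r=np.hypot(w[0],w[1]); out=[]
    if r<.117: return out
    q1=np.arctan2(w[1],w[0])-np.arcsin(.117/r); X=np.sqrt(r*r-.117**2); Z=w[2]-.13
    l2=np.hypot(.103,.351); g=np.arctan2(.103,.351)
    c=(X*X+Z*Z-.536**2-l2**2)/(2*.536*l2)
    if abs(c)>1: return out
    k=np.arccos(c); q3=k-g   # angle of link2 = q2+q3+g
    q2=np.arctan2(X,Z)-np.arctan2(l2*np.sin(k),.536+l2*np.cos(k))
    q1,q2,q3=np.degrees([q1,q2,q3])
    M=(rz(q1)@ry(q2+q3)).T@T@rz(-90)
    e=Ro.from_matrix(M).as_euler('ZYZ',degrees=True)
    for q4,q5,q6 in([e[0],e[1],e[2]],[e[0]+180,-e[1],e[2]+180]):
        q4=(q4+81.47)%360-81.47; q6=(q6+180)%360-180
        q=np.array([q1,q2,q3,q4,q5,q6]); out.append((q,np.min(np.r_[q-LO,HI-q])))
    return out
E
python3 - <<'E'
from k import *
for q,r,p in zip(Q,Rm,P):
    print([ (a.round(1).tolist(),round(b,1)) for a,b in ik(p,np.array(r))])
for nm,pts in(("bot",[(.385,.19,.05),(.41,.193,.016),(.44,.195,.016),(.5,.186,.016),(.585,.19,.016)]),("can",[(.42,-.035,.05),(.44,-.032,.016),(.46,-.03,.016),(.5,-.02,.016),(.58,-.011,.016)])):
  for p in pts:
    for roll in(-25,-12,0,12,25):
      row=[]
      for tilt in range(0,66,5):
        b=max(ik(p,tool(4,tilt,roll)),key=lambda s:s[1],default=None)
        row.append("  .  " if b is None or b[1]<0 else f"{b[1]:3.0f}{'F' if b[0][3]>90 else ' '} ")
      print(nm,p,roll,"".join(row))
E
```

```text
[([61.7, 21.8, 74.3, 0.0, 84.0, -12.3], np.float64(61.6)), ([61.7, 21.8, 74.3, 180.0, -84.0, 167.7], np.float64(-93.9))]
[([33.0, -2.9, 120.7, -42.1, 30.2, -29.7], np.float64(20.2)), ([33.0, -2.9, 120.7, 137.9, -30.2, 150.3], np.float64(-40.2))]
[([18.6, 11.5, 127.2, -79.6, 10.8, 0.9], np.float64(0.8)), ([18.6, 11.5, 127.2, 100.4, -10.8, -179.1], np.float64(-20.8))]
bot (0.385, 0.19, 0.05) -25  44   41   37   34   31   27   17    4    .    8F   9F   5F   2F   .  
bot (0.385, 0.19, 0.05) -12  40   37   33   30   23   18   13    .   11F   8F   4F   0F   .    .  
bot (0.385, 0.19, 0.05) 0  37   33   30   23   15    7    .    .    6F   3F   .    .    .    .  
bot (0.385, 0.19, 0.05) 12  33   30   26   22   14    7    1    3F   3F   .    .    .    .    .  
bot (0.385, 0.19, 0.05) 25  30   27   23   19   15    3    .    2F   .    .    .    .    .    .  
bot (0.41, 0.193, 0.016) -25  46   42   39   35   32   23   10    .    3F  14F  10F   7F   4F   1F 
bot (0.41, 0.193, 0.016) -12  42   38   32   25   19   13    8    2F  13F   9F   6F   2F   .    .  
bot (0.41, 0.193, 0.016) 0  38   33   25
[... 3522 characters left out ...]
 .  
can (0.5, -0.02, 0.016) 12  42   38   33   27   17    5    .    2   14F  11F   7F   3F   .    .  
can (0.5, -0.02, 0.016) 25  31   27   23   17    9    .    .    .    8   13F   9F   5F   2F   .  
can (0.58, -0.011, 0.016) -25  49   42   35   27   20   13    2    6F  10F  18F  18F  14F  12F  10F 
can (0.58, -0.011, 0.016) -12  48   41   33   25   17    8    .    .    1F  11F  18F  15F  12F  10F 
can (0.58, -0.011, 0.016) 0  51   44   36   29   21   14    8    .    6F  13F  18F  15F  13F  10F 
can (0.58, -0.011, 0.016) 12  47   45   41   36   29   19    6    .    3   21F  20F  16F  14F  11F 
can (0.58, -0.011, 0.016) 25  38   35   31   26   20   12    2    .    .    7F  19F  18F  15F  13F
```

```bash
python3 - <<'E'
from k import *
for yaw in(-12,-8,-4,0,4,8,12,16,20):
  print("yaw",yaw)
  for nm,p in(("bot",(.41,.193,.016)),("bot",(.44,.195,.016)),("can",(.43,-.035,.05)),("can",(.44,-.032,.016)),("can",(.46,-.03,.016)),("can",(.5,-.02,.016)),("can",(.58,-.011,.016))):
      row=[]
      for tilt in range(14,54,3):
        b=max(ik(p,tool(yaw,tilt)),key=lambda s:s[1],default=None)
        row.append("    .      " if b is None or b[1]<0 else f"{tilt}:{b[1]:2.0f}({b[0][3]:4.0f}) ")
      print(nm,p,"".join(row))
E
```

```text
yaw -12
bot (0.41, 0.193, 0.016) 14:22( -12) 17:18( -17) 20:14( -23) 23:11( -32) 26: 9( -44) 29: 7( -60) 32: 4( -78)     .      38: 8( 253) 41:14( 244) 44:12( 237) 47:11( 233) 50:10( 229) 53: 9( 227) 
bot (0.44, 0.195, 0.016) 14:24( -11) 17:20( -15) 20:16( -21) 23:13( -29) 26:10( -39) 29: 8( -53) 32: 7( -70)     .      38: 3( 258) 41:14( 247) 44:16( 240) 47:15( 234) 50:13( 230) 53:12( 227) 
can (0.43, -0.035, 0.05) 14:24(   4) 17:19(   6) 20:15(   9) 23:10(  13) 26: 5(  21) 29: 0(  37)     .          .      38: 4( 141) 41: 3( 151) 44: 0( 156)     .          .          .      
can (0.44, -0.032, 0.016) 14:18(   5) 17:13(   7) 20: 8(  11) 23: 3(  19)     .          .          .      35: 5( 152) 38: 5( 158) 41: 2( 162)     .          .          .          .      
can (0.46, -0.03, 0.016) 14:19(   4) 17:14(   6) 20: 9(   9) 23: 4(  14)     .          .          .      35: 2( 151) 38: 8( 159) 41: 6( 163) 44: 3( 166) 47: 0( 167)     .          .      
can (0.5, -0.02, 0.016) 14:23(   2) 17:18(   3) 20:13(   4) 23: 7(   6) 26: 2(  11)     .          .          .      38: 3( 163) 41:10( 168)
[... 10274 characters left out ...]
 .          .      29: 7(  62) 32:13(  73) 35:11(  82) 38: 9(  89) 41: 6(  96) 44: 4( 101) 47: 2( 105) 50: 0( 107)     .      
can (0.46, -0.03, 0.016) 14:17(  17) 17:10(  23) 20: 1(  31)     .          .      29: 2(  60) 32:14(  70) 35:14(  80) 38:12(  88) 41:10(  95) 44: 8( 100) 47: 5( 105) 50: 4( 108) 53: 2( 110) 
can (0.5, -0.02, 0.016) 14:23(  15) 17:17(  21) 20: 9(  27) 23: 1(  35)     .          .      32: 4(  65) 35:16(  76) 38:17(  85) 41:15(  93) 44:13( 100) 47:11( 105) 50:10( 109) 53: 8( 112) 
can (0.58, -0.011, 0.016) 14:30(  12) 17:26(  16) 20:20(  21) 23:14(  27) 26: 6(  35)     .          .          .      38: 7(  75) 41:19(  85) 44:21(  93) 47:24( 101) 50:22( 107) 53:20( 111)
```

```bash
python3 - <<'E'
from k import *
for yaw in (4,10,16):
 for nm,p in(("can",(.43,-.035,.05)),("can",(.44,-.032,.016)),("can",(.5,-.02,.016)),("can",(.58,-.011,.016))):
  for tilt in(0,15,20,25,30,35,40):
   o=[]
   for h in(0,180):
    b=max(ik(p,tool(yaw,tilt)@rz(h)),key=lambda s:s[1]); o.append((b[0].round(0).astype(int).tolist(),round(b[1],1)))
   print(yaw,p,tilt,*o)
E
```

```text
4 (0.43, -0.035, 0.05) 0 ([-20, 21, 105, 0, 54, -114], np.float64(37.0)) ([-20, 21, 105, 0, 54, 66], np.float64(37.0))
4 (0.43, -0.035, 0.05) 15 ([-26, 16, 117, 13, 35, -129], np.float64(24.7)) ([-26, 16, 117, 13, 35, 51], np.float64(24.7))
4 (0.43, -0.035, 0.05) 20 ([-28, 15, 121, 22, 29, -140], np.float64(18.6)) ([-28, 15, 121, 22, 29, 40], np.float64(18.6))
4 (0.43, -0.035, 0.05) 25 ([-30, 15, 125, 37, 23, -156], np.float64(9.2)) ([-30, 15, 125, 37, 23, 24], np.float64(13.4))
4 (0.43, -0.035, 0.05) 30 ([-33, 16, 129, 59, 20, 180], np.float64(-14.3)) ([-33, 16, 129, 59, 20, 0], np.float64(10.5))
4 (0.43, -0.035, 0.05) 35 ([-36, 17, 133, 86, 22, 150], np.float64(8.9)) ([-36, 17, 133, 86, 22, -30], np.float64(8.9))
4 (0.43, -0.035, 0.05) 40 ([-39, 19, 138, 107, 27, 125], np.float64(4.4)) ([-39, 19, 138, 107, 27, -55], np.float64(4.4))
4 (0.44, -0.032, 0.016) 0 ([-20, 25, 106, 0, 49, -114], np.float64(36.2)) ([-20, 25, 106, 0, 49, 66], np.float64(36.2))
4 (0.44, -0.032, 0.016) 15 ([-24, 21, 118, 15, 28, -131], np.float64(18.5)) ([-24, 21, 118, 15, 28, 49], np.float64(18.5))
4 (0.44, -
[... 8435 characters left out ...]
6, 12, 41, -131], np.float64(31.1)) ([-17, 31, 96, 12, 41, 49], np.float64(31.1))
16 (0.58, -0.011, 0.016) 20 ([-18, 30, 100, 20, 35, -139], np.float64(24.9)) ([-18, 30, 100, 20, 35, 41], np.float64(24.9))
16 (0.58, -0.011, 0.016) 25 ([-20, 30, 104, 31, 29, -151], np.float64(14.5)) ([-20, 30, 104, 31, 29, 29], np.float64(19.3))
16 (0.58, -0.011, 0.016) 30 ([-22, 30, 108, 46, 25, -167], np.float64(-1.9)) ([-22, 30, 108, 46, 25, 13], np.float64(15.2))
16 (0.58, -0.011, 0.016) 35 ([-24, 30, 111, 66, 24, 172], np.float64(-6.3)) ([-24, 30, 111, 66, 24, -8], np.float64(13.7))
16 (0.58, -0.011, 0.016) 40 ([-26, 31, 115, 87, 25, 149], np.float64(15.3)) ([-26, 31, 115, 87, 25, -31], np.float64(15.3))
```

```bash
cat > plan.py <<'E'
import sys
from rig import *
from k import *
def plan(pos,yaw,tilt,h=0):
    s=observe(); Rc=np.array(s["tool_rot"]); p=np.array(s["position"]); T=tool(yaw,tilt)@rz(h)
    rv=np.degrees(Ro.from_matrix(Rc.T@T).as_rotvec())/8
    print("cur",p.round(4),"turn units",rv.round(3),"shift in new axes",(T.T@(np.array(pos)-p)/.05).round(3),"in cur axes",(Rc.T@(np.array(pos)-p)/.05).round(3))
    print("cur margin",np.min(np.r_[s["q"]-LO,HI-s["q"]]).round(1),"q",np.round(s["q"],1))
    for t in np.linspace(0,1,6):
        b=max(ik(p+(np.array(pos)-p)*t,T),key=lambda s:s[1]); print(b[0].round(0),round(b[1],1))
if __name__=="__main__":
    a=[float(x) for x in sys.argv[1:]]; plan(a[:3],*a[3:])
E
python3 plan.py .4 .2015 .017 -3 24
```

```text
cur [0.3975 0.2021 0.1033] turn units [0.334 2.069 0.701] shift in new axes [ 0.657 -0.01   1.598] in cur axes [1.085 0.007 1.344]
cur margin 0.2 q [ 18.7  11.6 127.4 -81.3  10.7   2.6]
[ 17.  11. 114. -15.  33. -59.] 22.7
[ 17.  13. 116. -17.  29. -57.] 19.3
[ 17.  15. 117. -19.  26. -55.] 15.9
[ 17.  18. 119. -21.  22. -52.] 12.5
[ 17.  20. 120. -25.  19. -48.] 9.1
[ 17.  22. 121. -30.  16. -42.] 5.8
```

```bash
python3 -m pendant '[18,0,0,0,0.056,0.345,0.117, 18,0,0,0,0.056,0.345,0.117, 18,0,0,0,0.056,0.345,0.117, 18,0,0,0,0.056,0.345,0.117, 18,0,0,0,0.056,0.345,0.117, 18,0,0,0,0.056,0.345,0.117, 18,0,0,0,0,0,0, 18,0,0,0,0,0,0]'
python3 plan.py .4 .2015 .017 -3 24
```

```text
time_s: 4.2
position: [0.3991, 0.1985, 0.1039]
tool_rot: [[-0.886, 0.04, 0.462], [0.031, 0.999, -0.027], [-0.462, -0.009, -0.887]]
ft_force: [-0.9, 0.5, -0.1]
grip_width: 0.018
cur [0.3991 0.1985 0.1039] turn units [-0.022  0.444  0.11 ] shift in new axes [0.694 0.061 1.593] in cur axes [0.79  0.077 1.547]
cur margin 17.7 q [ 17.4  10.8 117.  -20.6  27.7 -54.2]
[ 16.  11. 115. -15.  33. -60.] 22.6
[ 16.  13. 116. -16.  29. -58.] 19.2
[ 17.  15. 117. -18.  26. -55.] 15.8
[ 17.  17. 119. -21.  22. -52.] 12.4
[ 17.  20. 120. -25.  19. -48.] 9.1
[ 17.  22. 121. -30.  16. -42.] 5.8
```

```bash
python3 -m pendant '[18,0,0,0,-0.02,0.44,0.11, 18,0.14,0.01,0.32,0,0,0, 18,0.14,0.01,0.32,0,0,0, 18,0.14,0.01,0.32,0,0,0, 18,0.14,0.01,0.32,0,0,0, 18,0.13,0.01,0.31,0,0,0, 18,0,0,0,0,0,0, 18,0,0,0,0,0,0]'
python3 plan.py .435 .1993 .017 -3 24
python3 - <<'E'
from rig import *
import cv2
for n in("top","side"):
    g=get_image(n); a=g["frame"][:,:,::-1]; a=a[160:320,140:320] if n=="top" else a[200:400,180:420]
    cv2.imwrite(f"pics/{n}2.png",cv2.resize(a,None,fx=3,fy=3,interpolation=cv2.INTER_CUBIC))
E
```

```text
time_s: 5.0
position: [0.4, 0.2008, 0.0172]
tool_rot: [[-0.913, 0.053, 0.405], [0.048, 0.999, -0.022], [-0.406, -0.001, -0.914]]
ft_force: [0.3, 0.9, 0.8]
grip_width: 0.0178
cur [0.4    0.2008 0.0172] turn units [-0.005 -0.008  0.   ] shift in new axes [-0.638  0.006  0.288] in cur axes [-0.639  0.006  0.287]
cur margin 5.7 q [ 16.7  22.5 121.2 -30.6  15.6 -42.3]
[ 17.  22. 121. -30.  16. -43.] 5.8
[ 16.  23. 120. -29.  16. -44.] 6.1
[ 16.  23. 119. -28.  16. -46.] 6.5
[ 16.  23. 119. -27.  17. -47.] 6.8
[ 15.  24. 118. -26.  17. -49.] 7.2
[ 15.  24. 117. -24.  18. -50.] 7.6
```

View pics/side2.png

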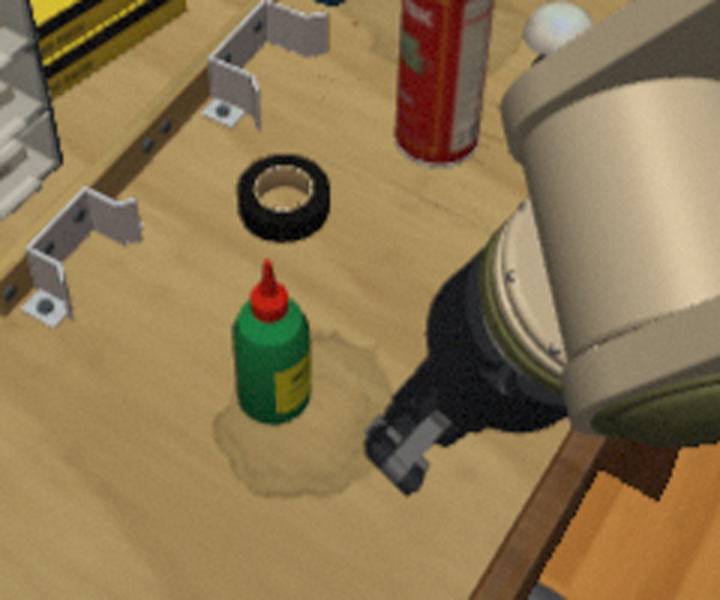

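View pics/top2.png

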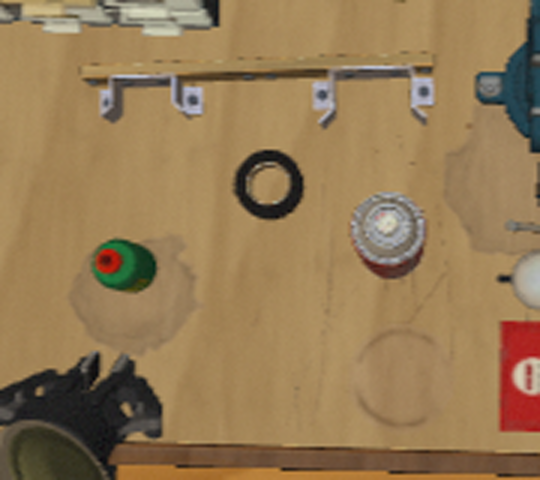

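```bash
python3 -m pendant '[18,-0.137,0,0.061,0,0,0, 18,-0.137,0,0.061,0,0,0, 18,-0.137,0,0.061,0,0,0, 18,-0.091,0,0.041,0,0,0, 18,-0.091,0,0.041,0,0,0, 18,-0.091,0,0.041,0,0,0, 18,-0.091,0,0.041,0,0,0, 18,-0.091,0,0.041,0,0,0, 18,-0.091,0,0.041,0,0,0, 18,-0.091,0,0.041,0,0,0, 18,-0.091,0,0.041,0,0,0, 18,0,0,0,0,0,0]'
cat > look.py <<'E'
import sys
from rig import *
from h import *
from scipy.optimize import least_squares
SEAT={"bottle":np.array([.6108,.1915]),"can":np.array([.6162,-.0091])}
def look(tag):
    I={n:get_image(n) for n in("top","side")}
    for n,g in I.items():
        a=g["frame"][:,:,::-1]; a=a[140:300,140:340] if n=="top" else a[160:340,160:400]
        cv2.imwrite(f"pics/{n}{tag}.png",cv2.resize(a,None,fx=3.3,fy=3.3,interpolation=cv2.INTER_CUBIC))
    for nm,rad,zl,zh in(("bottle",.021,.012,.08),("can",.0295,.015,.175)):
        for n,g in I.items():
            C=cloud(g);h=cv2.cvtColor(g["frame"],cv2.COLOR_RGB2HSV).astype(int); H,S,V=h[...,0],h[...,1],h[...,2]
            roi=(C[...,0]>.4)&(C[...,0]<.66)&(C[...,2]>zl)&(C[...,2]<zh)&(g["depth"]>0)
            m=roi&(H>40)&(H<90)&(S>90)&(C[...,1]>.1)&(C[...,1]<.3) if nm=="bottle" else roi&((H<8)|(H>172))&(S>110)&(C[...,1]<.08)&(C[...,1]>-.09)
            m=cv2.morphologyEx(m.astype(np.uint8),cv2.MORPH_OPEN,np.ones((2,2)))>0
            q=C[m]
            if len(q)<15: print(nm,n,"few",len(q)); continue
            f=least_squares(lambda p:np.hypot(q[:,0]-p[0],q[:,1]-p[1])-rad,np.median(q,0)[:2]+[.01,0],loss="soft_l1",f_scale=.001)
            d=SEAT[nm]-f.x; u=np.array([.9976,.07]); print(nm,n,len(q),f.x.round(4),"to go",(d@u).round(4),"lat off",(-d@[-.07,.9976]).round(4), "zmax",q[:,2].max().round(3))
    s=observe(); print(np.round(s["position"],4),np.round(s["ft_force"],1),s["time_s"])
look(sys.argv[1])
E
python3 look.py 3
```

```text
time_s: 6.3
position: [0.4636, 0.1974, 0.0169]
tool_rot: [[-0.912, 0.054, 0.406], [0.049, 0.999, -0.022], [-0.407, -0.0, -0.914]]
ft_force: [0.0, 0.0, -0.4]
grip_width: 0.0178
bottle top 119 [0.4801 0.1959] to go 0.1301 lat off 0.0136 zmax 1.053
bottle side 537 [0.4795 0.1956] to go 0.1307 lat off 0.0133 zmax 0.636
can top 43 [ 0.4956 -0.0278] to go 0.1216 lat off -0.0102 zmax 0.158
can side 30 [0.4957 0.0255] to go 0.1178 lat off 0.043 zmax 0.323
[0.4628 0.1974 0.0168] [-0.6  0.5  0.2] 6.4
```

View pics/side3.png

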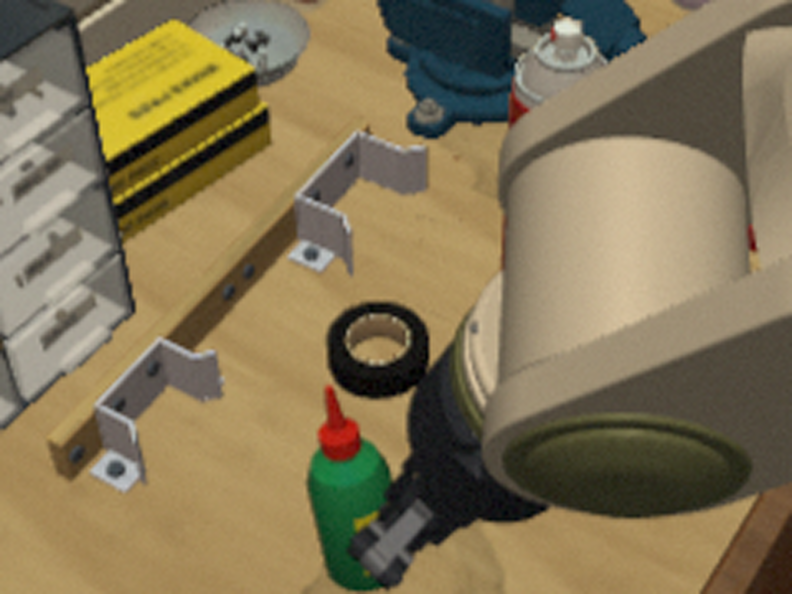

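```bash
cat > tilt.py <<'E'
from rig import *
from h import *
from scipy.optimize import least_squares
for n in("side","top"):
    g=get_image(n);C=cloud(g);h=cv2.cvtColor(g["frame"],cv2.COLOR_RGB2HSV).astype(int);H,S=h[...,0],h[...,1]
    roi=(C[...,0]>.43)&(C[...,0]<.66)&(C[...,1]>.14)&(C[...,1]<.26)&(g["depth"]>0)
    gm=roi&(H>40)&(H<90)&(S>90)
    for a,b in((.015,.035),(.035,.055),(.055,.078)):
        q=C[gm&(C[...,2]>a)&(C[...,2]<b)]
        if len(q)<20: print(n,a,"few");continue
        f=least_squares(lambda p:np.hypot(q[:,0]-p[0],q[:,1]-p[1])-.021,np.median(q,0)[:2]+[.01,0],loss="soft_l1",f_scale=.001);print(n,a,len(q),f.x.round(4))
    rm=roi&((H<8)|(H>172))&(S>130)&(C[...,2]>.07)
    q=C[rm]; print("red",len(q),np.median(q,0).round(4)); q=q[q[:,2]>.108]; print("tip",len(q),np.median(q,0).round(4))
    k=(C[...,1]>.15)&(C[...,1]<.25)&(C[...,0]>.4)&(C[...,0]<.5)&(S<60)&(h[...,2]<90)
    q=C[k]
    for a,b in((.0,.02),(.02,.04),(.04,.06),(.06,.08),(.08,.1),(.1,.12)):
        w=q[(q[:,2]>a)&(q[:,2]<b)]
        if len(w)>5: print("dark",a,len(w),"xmax",np.percentile(w[:,0],97).round(4))
E
python3 tilt.py
```

```text
side 0.015 89 [0.4714 0.1969]
side 0.035 77 [0.4764 0.1955]
side 0.055 310 [0.4807 0.1934]
red 154 [0.4824 0.196  0.0982]
tip 26 [0.487  0.1935 0.1164]
dark 0.08 46 xmax 0.4404
dark 0.1 48 xmax 0.4373
top 0.015 few
top 0.035 few
top 0.055 107 [0.4808 0.1976]
red 53 [0.4836 0.1902 0.0981]
tip 8 [0.4872 0.1903 0.1169]
dark 0.04 7 xmax 0.4544
dark 0.06 37 xmax 0.455
dark 0.08 80 xmax 0.4457
dark 0.1 93 xmax 0.4402
```

```bash
python3 - <<'E'
from rig import *
from h import *
s=observe(); R=np.array(s["tool_rot"]);p=np.array(s["position"])
for n in("side","top"):
    g=get_image(n);C=cloud(g);h=cv2.cvtColor(g["frame"],cv2.COLOR_RGB2HSV).astype(int)
    q=(C-p)@R
    m=(abs(q[...,0])<.05)&(abs(q[...,1])<.06)&(q[...,2]>-.14)&(q[...,2]<.03)&(h[...,1]<90)&(C[...,2]>.004)
    print(n,m.sum())
    for a in np.arange(-.1,.03,.01):
        w=q[m&(q[...,2]>a)&(q[...,2]<=a+.01)]
        if len(w)>3: print(round(a,2),len(w),"x",np.percentile(w[:,0],[2,98]).round(4),"y",np.percentile(w[:,1],[2,98]).round(4))
    print("tool proj",proj(g,p),proj(g,p+R@[-.011,0,0]))
    u,v=proj(g,p)[0].astype(int); a=g["frame"][v-50:v+35,u-50:u+60,::-1]; cv2.imwrite(f"pics/{n}4.png",cv2.resize(a,None,fx=6,fy=6,interpolation=cv2.INTER_CUBIC))
E
```

```text
side 371
-0.1 22 x [-0.0137  0.0136] y [0.0203 0.0222]
-0.09 39 x [-0.0117  0.0111] y [0.0166 0.0263]
-0.08 13 x [-0.0119  0.0127] y [0.0146 0.0232]
tool proj [[273.34594166 326.8525829 ]] [[268.64140349 322.19479719]]
top 527
-0.1 44 x [-0.0161  0.0016] y [-0.0466  0.0421]
-0.09 78 x [-0.0144  0.007 ] y [-0.0391  0.0385]
-0.08 28 x [-0.015   0.0012] y [-0.0246  0.0237]
-0.07 18 x [-0.0127  0.0027] y [-0.0233  0.014 ]
-0.06 26 x [-0.0128  0.0066] y [-0.0237  0.0174]
-0.05 25 x [-0.0124  0.0095] y [-0.0225  0.0161]
tool proj [[182.76304505 250.94089456]] [[182.84352675 246.96118223]]
```

View pics/side4.png

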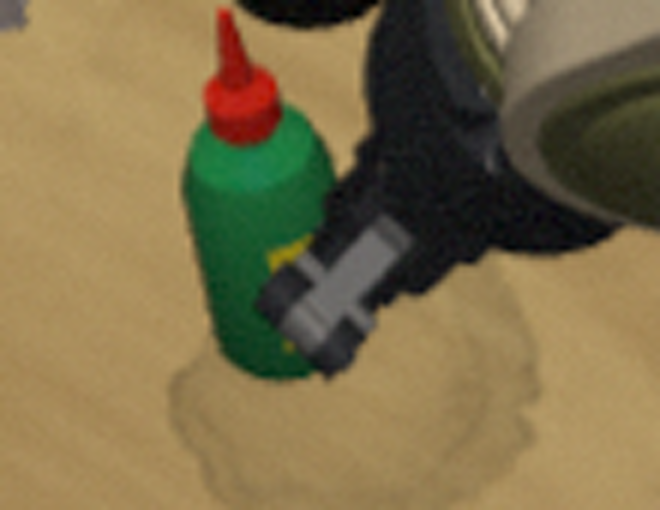

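View pics/top4.png

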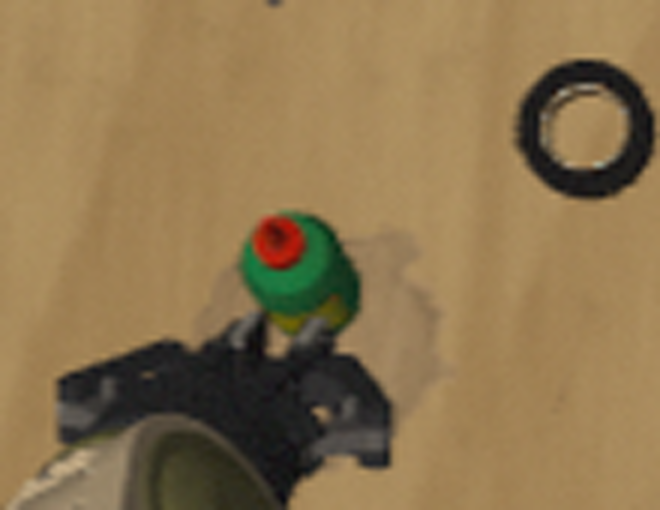

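```bash
python3 -m pendant '[18,0.046,0,-0.02,0,0,0, 18,0.046,0,-0.02,0,0,0, 18,0.046,0,-0.02,0,0,0, 18,0.046,0,-0.02,0,0,0, 18,0.046,0,-0.02,0,0,0, 18,0.046,0,-0.02,0,0,0, 18,0.046,0,-0.02,0,0,0, 18,0.046,0,-0.02,0,0,0, 18,0.137,0,-0.061,0,0,0, 18,0.137,0,-0.061,0,0,0, 18,0.137,0,-0.061,0,0,0, 18,0,0,0,0,0,0]'
python3 tilt.py
python3 - <<'E'
from rig import *
from h import *
s=observe(); R=np.array(s["tool_rot"]);p=np.array(s["position"])
for n in("side","top"):
    g=get_image(n)
    u,v=proj(g,p)[0].astype(int); a=cv2.resize(g["frame"][v-40:v+40,u-50:u+50,::-1],None,fx=7,fy=7,interpolation=cv2.INTER_CUBIC)
    for P,c in((([0,0,0]),(0,0,255)),([-.011,.009,0],(0,255,0)),([.011,.009,0],(0,255,0)),([-.011,-.009,0],(255,0,0)),([.011,-.009,0],(255,0,0)),([0,0,-.02],(0,0,255)),([0,0,-.04],(0,0,255))):
        x=(proj(g,p+R@P)[0]-[u-50,v-40]+.5)*7; cv2.circle(a,tuple(int(t) for t in x),3,c,-1)
    cv2.imwrite(f"pics/{n}5.png",a)
E
```

```text
time_s: 7.8
position: [0.419, 0.1997, 0.0166]
tool_rot: [[-0.913, 0.053, 0.405], [0.048, 0.999, -0.022], [-0.405, -0.001, -0.914]]
ft_force: [-0.6, 0.2, 0.5]
grip_width: 0.018
side 0.015 83 [0.468  0.1979]
side 0.035 89 [0.4678 0.1979]
side 0.055 369 [0.4696 0.1959]
red 158 [0.4648 0.2014 0.0965]
tip 24 [0.4663 0.1999 0.1149]
top 0.015 few
top 0.035 few
top 0.055 130 [0.4684 0.2013]
red 54 [0.4674 0.1952 0.097 ]
tip 8 [0.468  0.1965 0.1184]
dark 0.04 10 xmax 0.4145
dark 0.06 28 xmax 0.4106
dark 0.08 9 xmax 0.4027
```

View pics/side5.png

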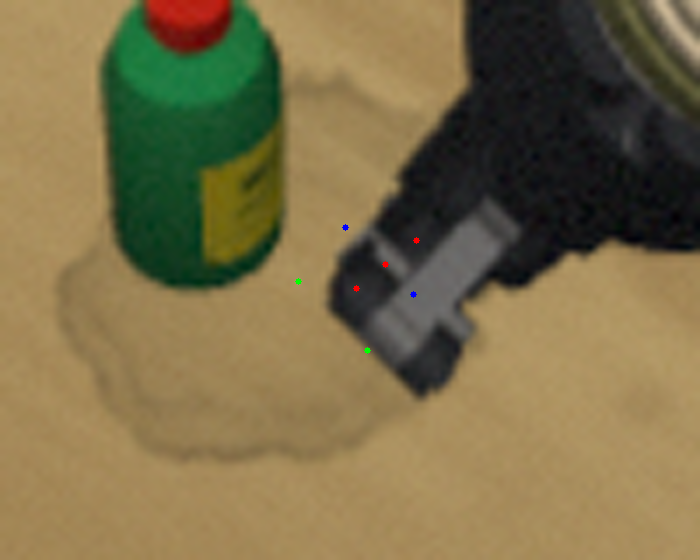

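View pics/top5.png

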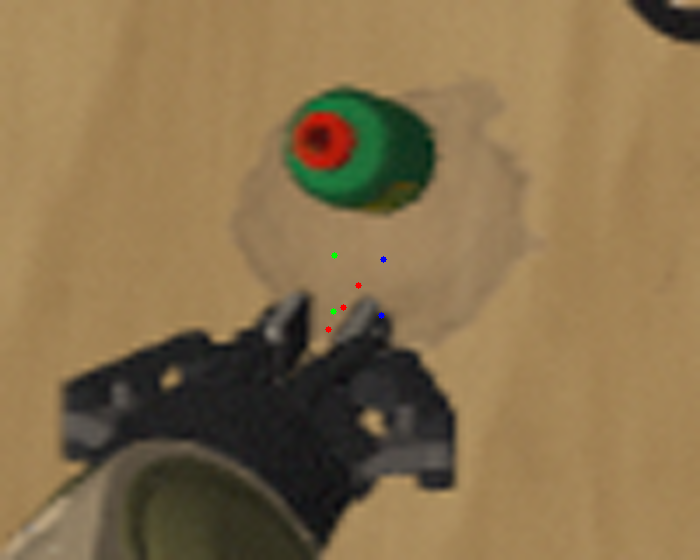

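```bash
python3 - <<'E'
from rig import *
from h import *
s=observe(); R=np.array(s["tool_rot"]);p=np.array(s["position"])
for n in("side","top"):
    g=get_image(n);C=cloud(g)
    q=(C-p)@R; u,v=proj(g,p)[0].astype(int)
    # print along visible finger pixels
    m=(abs(q[...,0])<.04)&(abs(q[...,1])<.06)&(q[...,2]>-.1)&(q[...,2]<.03)&(C[...,2]>.006)&(C[...,0]<.44)
    print(n,m.sum(),(g["depth"][v-20:v+20,u-20:u+20]==0).sum())
    for a in np.arange(-.1,.03,.008):
        w=q[m&(q[...,2]>a)&(q[...,2]<=a+.008)]; W=C[m&(q[...,2]>a)&(q[...,2]<=a+.008)]
        if len(w)>1: print(round(a,3),len(w),"x",np.percentile(w[:,0],[2,98]).round(4),"y",np.percentile(w[:,1],[2,98]).round(4),"Z",W[:,2].min().round(3),"X",W[:,0].max().round(3))
E
```

```text
side 108 6
-0.1 28 x [-0.0157  0.0142] y [0.02   0.0419] Z 0.098 X 0.397
-0.092 47 x [-0.0134  0.0111] y [0.016  0.0368] Z 0.089 X 0.4
-0.084 20 x [-0.0138  0.0064] y [0.015  0.0366] Z 0.086 X 0.403
-0.06 5 x [-0.0113 -0.0089] y [0.0091 0.0146] Z 0.069 X 0.41
-0.052 4 x [-0.0113 -0.0106] y [0.0094 0.0148] Z 0.063 X 0.413
-0.044 2 x [-0.0114 -0.0113] y [0.0133 0.0149] Z 0.059 X 0.415
top 271 5
-0.1 37 x [-0.0148  0.0016] y [-0.0458  0.0465] Z 0.098 X 0.397
-0.092 87 x [-0.0144  0.0066] y [-0.0412  0.0407] Z 0.093 X 0.402
-0.084 34 x [-0.0149  0.0056] y [-0.0379  0.0322] Z 0.086 X 0.403
-0.076 21 x [-0.0133  0.006 ] y [-0.024   0.0174] Z 0.077 X 0.405
-0.068 22 x [-0.0132  0.0092] y [-0.0227  0.0131] Z 0.069 X 0.407
-0.06 26 x [-0.0127  0.0061] y [-0.0228  0.0213] Z 0.065 X 0.41
-0.052 26 x [-0.0128  0.0076] y [-0.0228  0.0206] Z 0.056 X 0.413
-0.044 16 x [-0.0116  0.0077] y [-0.0206  0.0164] Z 0.047 X 0.415
```

```bash
python3 - <<'E'
from rig import *
from h import *
s=observe(); R=np.array(s["tool_rot"]);p=np.array(s["position"])
G={n:get_image(n) for n in("side","top")}
def px(n,x,y):
    u,v=proj(G[n],p)[0].astype(int); return np.array([x/7+u-50-.5,y/7+v-40-.5])
for z in(.01,.02,.03,.04,.05,.06):
    print(z,"side upfront",ray(G["side"],px("side",330,305),z)[0].round(4),"side lowrear",ray(G["side"],px("side",425,393),z)[0].round(4),"top +y tip",ray(G["top"],px("top",303,293),z)[0].round(4),"top -y tip",ray(G["top"],px("top",380,305),z)[0].round(4))
E
```

```text
0.01 side upfront [0.4253 0.2036 0.01  ] side lowrear [0.3947 0.2097 0.01  ] top +y tip [0.4172 0.2217 0.01  ] top -y tip [0.4136 0.1929 0.01  ]
0.02 side upfront [0.422  0.2084 0.02  ] side lowrear [0.3919 0.2145 0.02  ] top +y tip [0.4171 0.2191 0.02  ] top -y tip [0.4135 0.1906 0.02  ]
0.03 side upfront [0.4187 0.2133 0.03  ] side lowrear [0.3891 0.2193 0.03  ] top +y tip [0.417  0.2165 0.03  ] top -y tip [0.4135 0.1883 0.03  ]
0.04 side upfront [0.4154 0.2182 0.04  ] side lowrear [0.3863 0.2241 0.04  ] top +y tip [0.4169 0.214  0.04  ] top -y tip [0.4134 0.186  0.04  ]
0.05 side upfront [0.4121 0.2231 0.05  ] side lowrear [0.3835 0.2289 0.05  ] top +y tip [0.4168 0.2114 0.05  ] top -y tip [0.4133 0.1837 0.05  ]
0.06 side upfront [0.4088 0.228  0.06  ] side lowrear [0.3807 0.2337 0.06  ] top +y tip [0.4167 0.2088 0.06  ] top -y tip [0.4133 0.1814 0.06  ]
```

```bash
python3 plan.py .418 .1998 .003 -3 23; python3 plan.py .418 .1998 .003 -3 21
```

```text
cur [0.4206 0.1997 0.0167] turn units [-0.005  0.122 -0.006] shift in new axes [ 0.154 -0.     0.232] in cur axes [ 0.158 -0.     0.229]
cur margin 6.5 q [ 15.5  23.5 118.9 -27.2  16.5 -46.7]
[ 15.  23. 118. -23.  18. -51.] 8.1
[ 15.  24. 118. -24.  18. -50.] 7.5
[ 15.  24. 119. -25.  17. -49.] 7.0
[ 15.  24. 119. -26.  16. -48.] 6.5
[ 15.  25. 119. -27.  16. -47.] 6.0
[ 15.  25. 119. -28.  15. -46.] 5.4
cur [0.4206 0.1997 0.0167] turn units [-0.005  0.372 -0.007] shift in new axes [ 0.146 -0.     0.237] in cur axes [ 0.158 -0.     0.229]
cur margin 6.5 q [ 15.5  23.5 118.9 -27.2  16.5 -46.7]
[ 15.  23. 117. -18.  21. -56.] 10.9
[ 15.  24. 117. -18.  20. -56.] 10.4
[ 15.  24. 117. -19.  20. -55.] 9.9
[ 15.  24. 117. -20.  19. -55.] 9.3
[ 15.  25. 118. -20.  19. -54.] 8.8
[ 15.  25. 118. -21.  18. -53.] 8.2
```

```bash
python3 - <<'E'
from rig import *
from h import *
s=observe(); R=np.array(s["tool_rot"]);p=np.array(s["position"])
for n in("side","top"):
    g=get_image(n);C=cloud(g)
    q=(C-p)@R
    m=(abs(q[...,0])<.08)&(abs(q[...,1])<.08)&(q[...,2]>-.2)&(q[...,2]<-.06)&(C[...,2]>.03)&~((C[...,0]>.44)&(C[...,2]<.125))
    for a in np.arange(-.2,-.06,.01):
        w=q[m&(q[...,2]>a)&(q[...,2]<=a+.01)]
        if len(w)>3: print(n,round(a,3),len(w),"x",np.percentile(w[:,0],[1,99]).round(4),"y",np.percentile(w[:,1],[2,98]).round(4))
E
```

```text
side -0.2 263 x [-0.0369  0.0234] y [0.0086 0.0371]
side -0.19 218 x [-0.0372  0.0294] y [0.0086 0.0371]
side -0.18 221 x [-0.0372  0.0313] y [0.0087 0.0372]
side -0.17 146 x [-0.0366  0.0309] y [0.0114 0.0369]
side -0.16 73 x [-0.0113  0.0095] y [0.032  0.0381]
side -0.15 101 x [-0.0112  0.0105] y [0.0331 0.042 ]
side -0.14 218 x [-0.0196  0.0168] y [0.018  0.0615]
side -0.13 175 x [-0.0179  0.0175] y [0.0184 0.0639]
side -0.12 34 x [-0.0173  0.0164] y [0.0139 0.0538]
side -0.11 41 x [-0.0173  0.016 ] y [0.0096 0.0469]
side -0.1 35 x [-0.0166  0.0142] y [0.0201 0.0425]
side -0.09 54 x [-0.0135  0.0122] y [0.0162 0.0359]
side -0.08 9 x [-0.0137  0.0093] y [0.0141 0.0223]
top -0.2 80 x [-0.0387 -0.0063] y [-0.0375  0.0216]
top -0.19 85 x [-0.0387  0.0017] y [-0.0382  0.024 ]
top -0.18 79 x [-0.0388  0.0061] y [-0.038   0.0198]
top -0.17 51 x [-0.0385  0.0041] y [-0.0377  0.0204]
top -0.16 17 x [-0.0122  0.0064] y [-0.0392 -0.0322]
top -0.15 39 x [-0.02    0.0065] y [-0.0457  0.0377]
top -0.14 139 x [-0.0208  0.0102] y [-0.0627  0.0596]
top -0.13 113 x [-0.019   0.0104] y [-0.0645  0.0629]
top -0.12 64 x [-0.019   0.0017] y [-0.0588  0.0568]
top -0.11 76 x [-0.0187 -0.0025] y [-0.0533  0.0523]
top -0.1 51 x [-0.016   0.0078] y [-0.0473  0.0459]
top -0.09 94 x [-0.0153  0.0093] y [-0.0385  0.0403]
top -0.08 30 x [-0.0145  0.0059] y [-0.0254  0.0353]
top -0.07 24 x [-0.0124  0.0074] y [-0.023   0.0144]
```

```bash
python3 -m pendant '[18,0.05,0,0.11,0,0,0, 18,0.05,0,0.11,0,0,0, 18,0,0,0,0,0,0]'
cat > tip.py <<'E'
import sys
from rig import *
from h import *
s=observe(); R=np.array(s["tool_rot"]);p=np.array(s["position"]); print(p.round(4),np.round(s["ft_force"],1))
for n in("side","top"):
    g=get_image(n);C=cloud(g); q=(C-p)@R
    u,v=proj(g,p)[0].astype(int); a=cv2.resize(g["frame"][v-40:v+40,u-40:u+60,::-1],None,fx=7,fy=7,interpolation=cv2.INTER_CUBIC); cv2.imwrite(f"pics/{n}{sys.argv[1]}.png",a)
    m=(abs(q[...,0])<.014)&(abs(q[...,1])<.04)&(q[...,2]>-.07)&(q[...,2]<.0)&(C[...,2]>.008)&(g["frame"].max(2)<130)&(g["frame"].max(2).astype(int)-g["frame"].min(2)<35)
    w=C[m]; print(n,m.sum(),"low pts",w[np.argsort(w[:,2])][:6].round(4).tolist())
E
python3 tip.py 6
```

```text
time_s: 8.6
position: [0.42, 0.1996, 0.004]
tool_rot: [[-0.913, 0.053, 0.405], [0.048, 0.999, -0.022], [-0.405, -0.001, -0.914]]
ft_force: [0.2, -0.4, -0.2]
grip_width: 0.0176
[0.42   0.1996 0.004 ] [ 0.2 -0.4 -0.2]
side 5 low pts [[0.4098, 0.2146, 0.0551], [0.4055, 0.2157, 0.0605], [0.4076, 0.2152, 0.0607], [0.4035, 0.2158, 0.0626], [0.4054, 0.2158, 0.0636]]
top 92 low pts [[0.4055, 0.209, 0.0342], [0.408, 0.2089, 0.0354], [0.413, 0.2092, 0.0355], [0.403, 0.2083, 0.0362], [0.4155, 0.2086, 0.0385], [0.4005, 0.2099, 0.0392]]
```

View pics/side6.png

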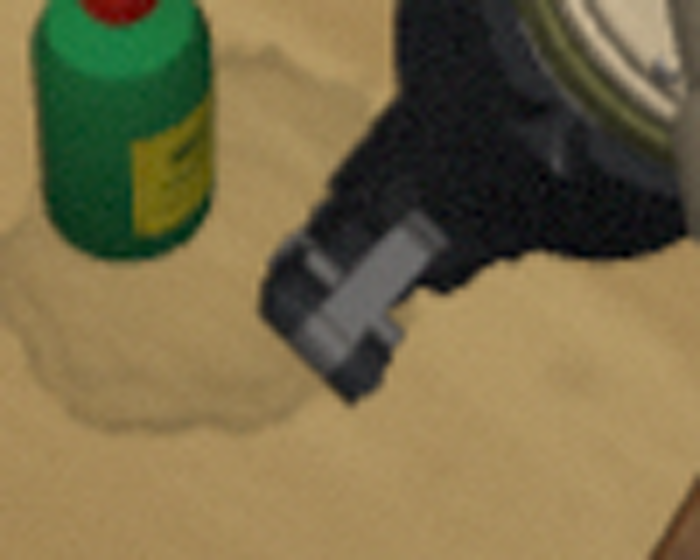

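```bash
python3 -m pendant '[18,0.03,0,0.075,0,0,0, 18,0.03,0,0.075,0,0,0, 18,0,0,0,0,0,0, 18,0,0,0,0,0,0]'; python3 tip.py 7;python3 plan.py .418 .1998 -.015 -3 24
```

```text
time_s: 9.1
position: [0.4207, 0.1997, -0.0032]
tool_rot: [[-0.912, 0.053, 0.406], [0.049, 0.999, -0.022], [-0.407, -0.0, -0.914]]
ft_force: [-0.3, -0.7, -0.7]
grip_width: 0.0178
[ 0.4207  0.1997 -0.0032] [-0.3 -0.7 -0.7]
side 8 low pts [[0.4127, 0.2129, 0.0441], [0.4115, 0.2146, 0.0447], [0.4092, 0.2153, 0.0508], [0.4076, 0.2151, 0.0521], [0.4059, 0.2148, 0.0532], [0.4048, 0.2165, 0.0537]]
top 85 low pts [[0.3979, 0.2105, 0.026], [0.403, 0.2095, 0.0313], [0.4137, 0.1848, 0.032], [0.4005, 0.2091, 0.0325], [0.4153, 0.2147, 0.0344], [0.4055, 0.2089, 0.0347]]
cur [ 0.4207  0.1997 -0.0032] turn units [-0.004 -0.    -0.006] shift in new axes [ 0.146 -0.001  0.194] in cur axes [ 0.146 -0.001  0.194]
cur margin 3.0 q [ 15.5  26.4 120.  -35.2  13.  -38.4]
[ 16.  26. 120. -35.  13. -39.] 3.2
[ 16.  27. 120. -36.  13. -38.] 2.8
[ 16.  27. 120. -37.  12. -36.] 2.4
[ 16.  27. 120. -39.  12. -35.] 2.0
[ 16.  28. 121. -40.  12. -33.] 1.6
[ 16.  28. 121. -42.  11. -31.] 1.2
```

View pics/side7.png

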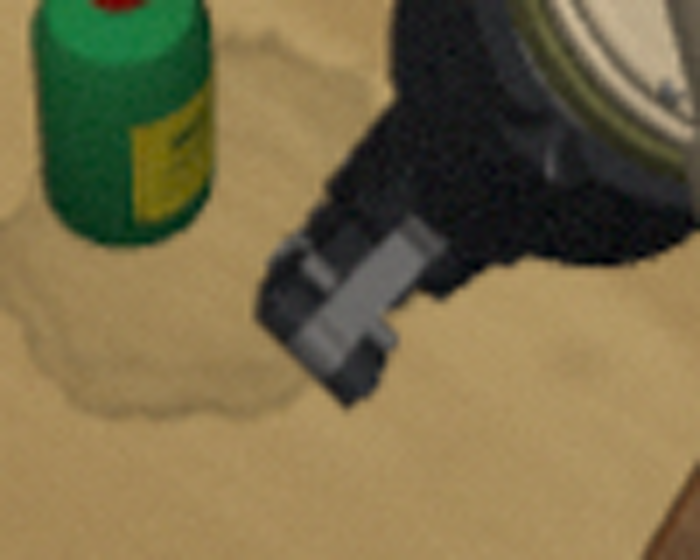

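View pics/top7.png

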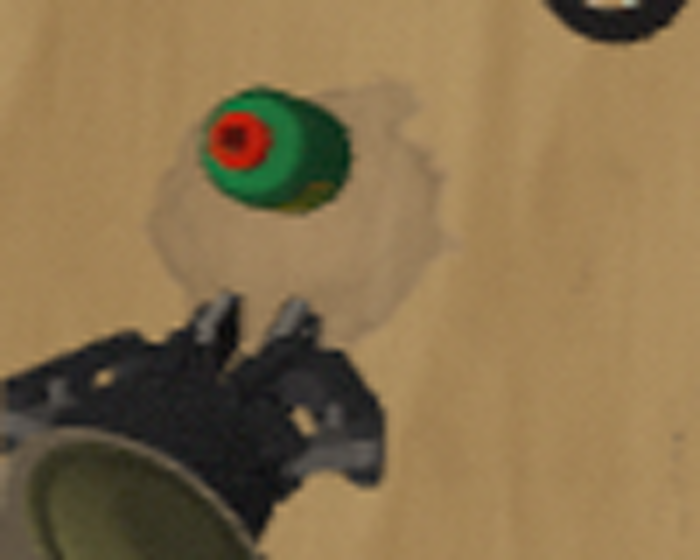

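```bash
python3 -m pendant '[18,0,0,0,0,0.37,0, 18,0.022,0,0.056,0,0,0, 18,0.022,0,0.056,0,0,0, 18,0,0,0,0,0,0, 18,0,0,0,0,0,0]'; python3 tip.py 8
```

```text
time_s: 9.7
position: [0.4202, 0.1993, -0.0097]
tool_rot: [[-0.931, 0.054, 0.361], [0.05, 0.999, -0.021], [-0.362, -0.002, -0.932]]
ft_force: [-0.3, 0.7, -0.2]
grip_width: 0.0181
[ 0.4202  0.1993 -0.0097] [-0.3  0.7 -0.2]
side 2 low pts [[0.4076, 0.215, 0.049], [0.4094, 0.2152, 0.0505]]
top 83 low pts [[0.4005, 0.2092, 0.0218], [0.4055, 0.2092, 0.0232], [0.398, 0.2086, 0.0235], [0.4138, 0.184, 0.0242], [0.4181, 0.2117, 0.0271], [0.403, 0.208, 0.0273]]
```

View pics/side8.png

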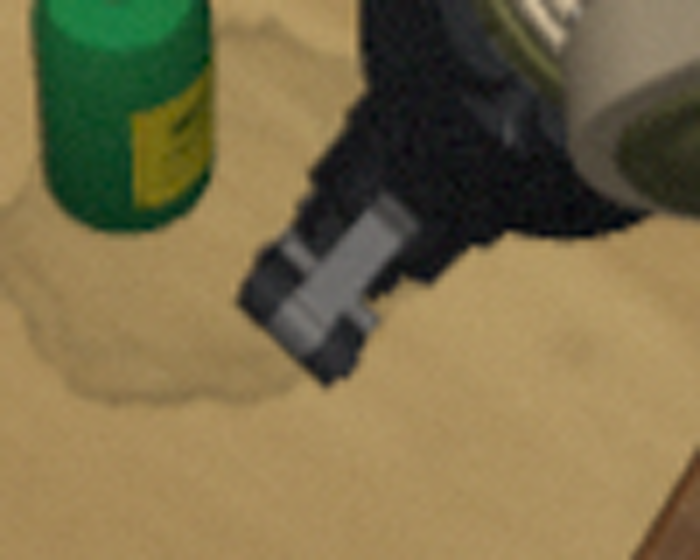

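```bash
python3 -m pendant '[18,0.025,0,0.065,0,0,0, 18,0.025,0,0.065,0,0,0, 18,0,0,0,0,0,0]'; python3 tip.py 9
```

```text
time_s: 10.1
position: [0.4204, 0.1993, -0.017]
tool_rot: [[-0.931, 0.054, 0.361], [0.05, 0.999, -0.021], [-0.361, -0.002, -0.932]]
ft_force: [0.3, 0.5, -0.4]
grip_width: 0.018
[ 0.4204  0.1993 -0.017 ] [ 0.3  0.5 -0.4]
side 3 low pts [[0.3905, 0.2151, 0.0335], [0.4075, 0.215, 0.0403], [0.4094, 0.2149, 0.0413]]
top 78 low pts [[0.4005, 0.2095, 0.0099], [0.4031, 0.2095, 0.011], [0.4056, 0.2085, 0.0155], [0.4082, 0.2085, 0.0162], [0.4107, 0.208, 0.0191], [0.4158, 0.2083, 0.0196]]
```

View pics/side9.png

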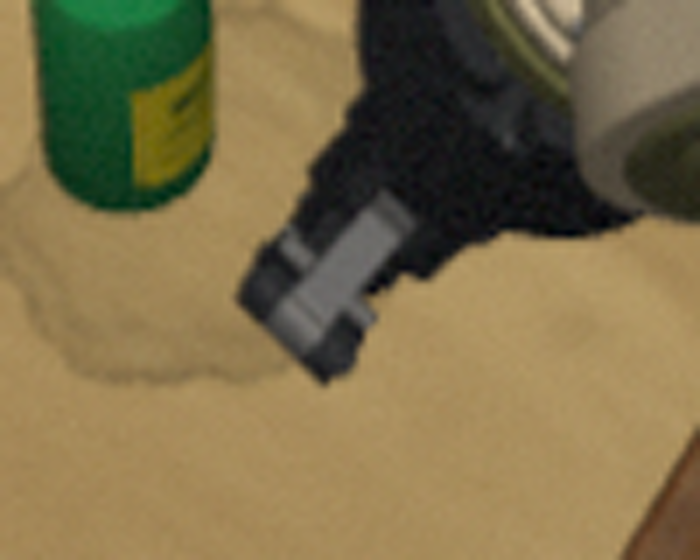

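```bash
python3 plan.py .59 .1925 -.017 -3 21
```

```text
cur [ 0.4206  0.1993 -0.0166] turn units [-0.013  0.026 -0.006] shift in new axes [-3.163  0.041  1.222] in cur axes [-3.159  0.046  1.233]
cur margin 4.4 q [ 14.9  28.1 118.8 -27.   14.4 -46.9]
[ 15.  28. 119. -25.  15. -49.] 4.8
[ 13.  29. 114. -20.  17. -56.] 7.3
[ 12.  31. 110. -16.  20. -61.] 9.9
[ 11.  32. 105. -13.  23. -65.] 12.6
[ 10.  34. 100. -11.  25. -68.] 15.5
[  9.  36.  95.  -9.  28. -70.] 18.5
```

```bash
python3 -m pendant '[18,-0.14,0,0.054,0,0,0, 18,-0.14,0,0.054,0,0,0, 18,-0.14,0,0.054,0,0,0, 18,-0.074,0,0.029,0,0,0, 18,-0.074,0,0.029,0,0,0, 18,-0.074,0,0.029,0,0,0, 18,-0.074,0,0.029,0,0,0, 18,-0.074,0,0.029,0,0,0, 18,0,0,0,0,0,0]'; python3 tilt.py | grep -v dark
```

```text
time_s: 11.1
position: [0.4635, 0.1971, -0.0164]
tool_rot: [[-0.931, 0.054, 0.362], [0.05, 0.999, -0.021], [-0.363, -0.001, -0.932]]
ft_force: [-0.3, 0.0, 0.2]
grip_width: 0.0178
side 0.015 67 [0.4797 0.1958]
side 0.035 87 [0.4798 0.1958]
side 0.055 366 [0.4817 0.1936]
red 153 [0.4766 0.1991 0.0963]
tip 22 [0.4778 0.1976 0.1149]
top 0.015 few
top 0.035 25 [0.4813 0.1585]
top 0.055 130 [0.4806 0.1992]
red 48 [0.4795 0.1924 0.0971]
tip 7 [0.48   0.1944 0.1172]
```

```bash
python3 -m pendant '[18,-0.1,0.002,0.039,0,0,0, 18,-0.149,0.003,0.058,0,0,0, 18,-0.149,0.003,0.058,0,0,0, 18,-0.149,0.003,0.058,0,0,0, 18,-0.149,0.003,0.058,0,0,0, 18,-0.149,0.003,0.058,0,0,0, 18,-0.149,0.003,0.058,0,0,0, 18,-0.149,0.003,0.058,0,0,0, 18,-0.1,0.002,0.039,0,0,0, 18,-0.05,0.001,0.02,0,0,0, 18,0,0,0,0,0,0]'; python3 tilt.py | grep -v dark; python3 look.py 10
```

```text
time_s: 12.3
position: [0.5326, 0.1947, -0.0165]
tool_rot: [[-0.931, 0.054, 0.362], [0.05, 0.999, -0.021], [-0.362, -0.001, -0.932]]
ft_force: [0.1, -0.3, 0.4]
grip_width: 0.0182
side 0.015 32 [0.549  0.2342]
side 0.035 62 [0.5491 0.1932]
side 0.055 307 [0.5513 0.1914]
red 141 [0.5455 0.1964 0.0963]
tip 19 [0.5473 0.1947 0.1158]
top 0.015 few
top 0.035 21 [0.5495 0.1938]
top 0.055 123 [0.5506 0.1966]
red 51 [0.5475 0.1903 0.0974]
tip 9 [0.5478 0.1918 0.1154]
bottle top 170 [0.5495 0.195 ] to go 0.0609 lat off 0.0078 zmax 0.096
bottle side 437 [0.5506 0.1926] to go 0.0599 lat off 0.0053 zmax 0.636
can top 35 [ 0.4956 -0.0279] to go 0.1216 lat off -0.0103 zmax 1.053
can side few 0
[ 0.5321  0.1947 -0.0165] [ 0.5 -0.3 -0.4] 12.5
```

View pics/top10.png

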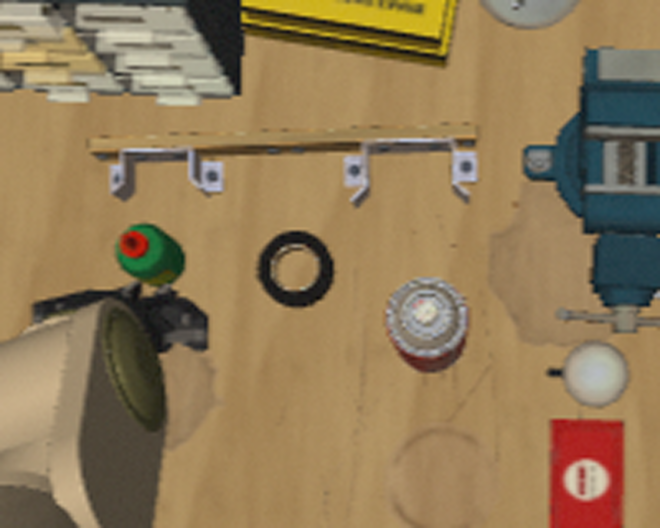

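```bash
python3 -m pendant '[18,-0.093,-0.006,0.036,0,0,0, 18,-0.093,-0.006,0.036,0,0,0, 18,-0.093,-0.006,0.036,0,0,0, 18,-0.093,-0.006,0.036,0,0,0, 18,-0.093,-0.006,0.036,0,0,0, 18,-0.093,-0.006,0.036,0,0,0, 18,-0.093,-0.006,0.036,0,0,0, 18,-0.093,-0.006,0.036,0,0,0, 18,-0.074,0,0.029,0,0,0, 18,0,0,0,0,0,0]'; python3 look.py 11
```

```text
time_s: 13.5
position: [0.5766, 0.1898, -0.0164]
tool_rot: [[-0.931, 0.054, 0.362], [0.05, 0.999, -0.021], [-0.363, -0.001, -0.932]]
ft_force: [-0.2, 0.4, -0.4]
grip_width: 0.0179
bottle top 165 [0.594  0.1898] to go 0.0168 lat off -0.0005 zmax 1.053
bottle side 334 [0.594  0.1872] to go 0.0171 lat off -0.0031 zmax 0.149
can top 38 [ 0.4956 -0.0278] to go 0.1216 lat off -0.0103 zmax 0.157
can side few 0
[ 0.576   0.1899 -0.0165] [ 0.4 -0.3  0.5] 13.6
```

View pics/top11.png

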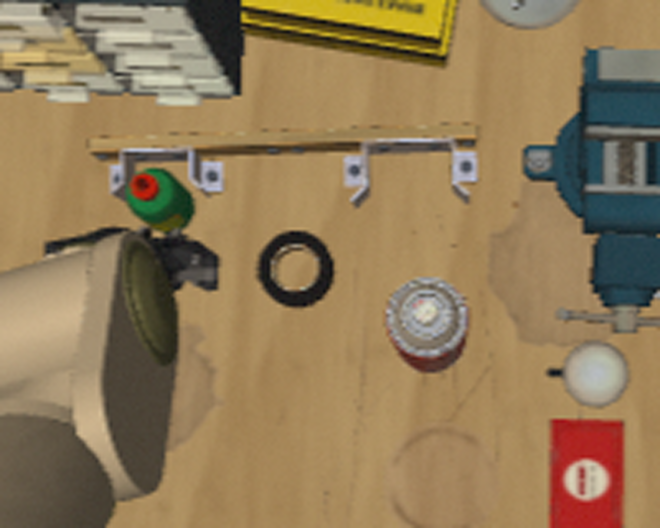

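View pics/side11.png

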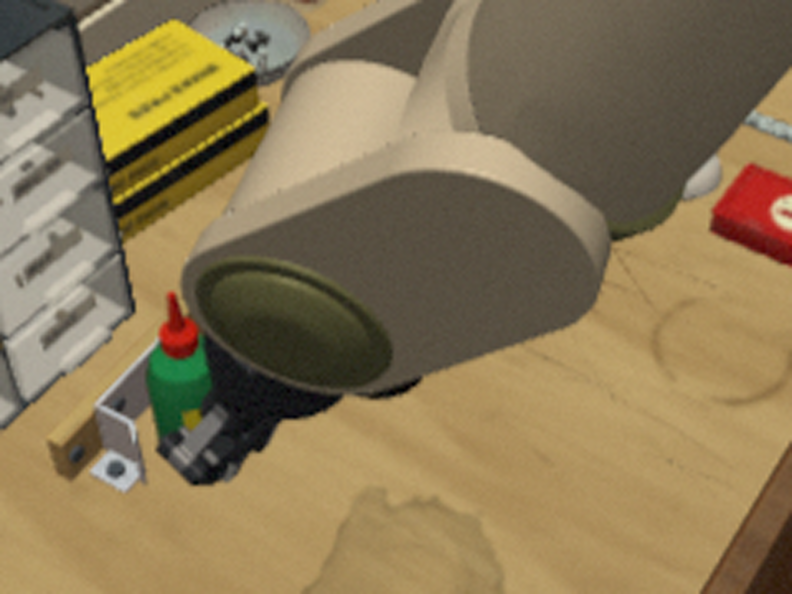

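```bash
python3 -m pendant '[18,-0.074,0.007,0.029,0,0,0, 18,-0.074,0.007,0.029,0,0,0, 18,-0.074,0.007,0.029,0,0,0, 18,-0.056,0.005,0.022,0,0,0, 18,0,0,0,0,0,0]'; python3 look.py 12
```

```text
time_s: 14.1
position: [0.5915, 0.1904, -0.0165]
tool_rot: [[-0.931, 0.054, 0.362], [0.05, 0.999, -0.021], [-0.362, -0.001, -0.932]]
ft_force: [-0.0, -0.1, 0.5]
grip_width: 0.0183
bottle top 157 [0.6096 0.1899] to go 0.0013 lat off -0.0015 zmax 1.053
bottle side 299 [0.6091 0.1879] to go 0.0019 lat off -0.0035 zmax 0.636
can top 38 [ 0.4957 -0.0277] to go 0.1216 lat off -0.0102 zmax 0.154
can side 17 [ 0.4992 -0.0229] to go 0.1177 lat off -0.0056 zmax 0.031
[ 0.591   0.1904 -0.0165] [-0.   0.1 -1.2] 14.2
```

```bash
python3 -m pendant '[18,-0.019,0.002,0.007,0,0,0, 18,0,0,0,0,0,0]';python3 -m pendant '[18,-0.019,0.002,0.007,0,0,0, 18,0,0,0,0,0,0]';python3 -m pendant '[18,-0.019,0.002,0.007,0,0,0, 18,0,0,0,0,0,0]'; python3 look.py 13
```

```text
time_s: 14.4
position: [0.5919, 0.1904, -0.0165]
tool_rot: [[-0.931, 0.054, 0.361], [0.05, 0.999, -0.021], [-0.362, -0.001, -0.932]]
ft_force: [0.4, 0.2, -0.3]
grip_width: 0.0178
time_s: 14.6
position: [0.593, 0.1905, -0.0165]
tool_rot: [[-0.931, 0.054, 0.361], [0.05, 0.999, -0.021], [-0.362, -0.001, -0.932]]
ft_force: [-0.5, 0.6, -1.2]
grip_width: 0.0178
time_s: 14.8
position: [0.5941, 0.1905, -0.0165]
tool_rot: [[-0.931, 0.054, 0.362], [0.05, 0.999, -0.021], [-0.362, -0.001, -0.932]]
ft_force: [-1.1, 0.4, 0.4]
grip_width: 0.0181
bottle top 154 [0.6116 0.1901] to go -0.0007 lat off -0.0014 zmax 0.081
bottle side 297 [0.6108 0.1876] to go 0.0003 lat off -0.0038 zmax 0.636
can top 38 [ 0.4956 -0.0278] to go 0.1216 lat off -0.0102 zmax 0.153
can side 62 [ 0.4962 -0.0274] to go 0.1209 lat off -0.0099 zmax 0.061
[ 0.5941  0.1905 -0.0165] [-0.3  0.5  0.1] 14.9
```

```bash
python3 -m pendant '[18,-0.019,0.002,0.007,0,0,0, 18,0,0,0,0,0,0]'|grep -E "pos|ft";python3 -m pendant '[18,-0.019,0.002,0.007,0,0,0, 18,0,0,0,0,0,0]'|grep -E "pos|ft"; python3 look.py 14
```

```text
position: [0.5952, 0.1906, -0.0165]
ft_force: [0.3, 0.1, -1.3]
position: [0.5957, 0.1906, -0.0166]
ft_force: [-2.6, 0.1, -0.3]
bottle top 157 [0.6128 0.1906] to go -0.002 lat off -0.0011 zmax 1.053
bottle side 281 [0.6123 0.1877] to go -0.0012 lat off -0.0039 zmax 0.636
can top 32 [ 0.4957 -0.0277] to go 0.1215 lat off -0.0101 zmax 0.152
can side 85 [ 0.496  -0.0276] to go 0.1212 lat off -0.0101 zmax 0.069
[ 0.5958  0.1906 -0.0166] [-1.  -0.5  0. ] 15.4
```

View pics/top14.png

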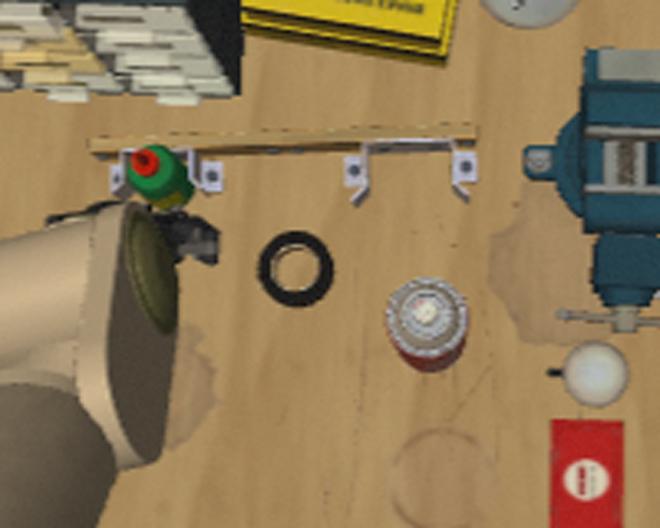

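```bash
python3 -m pendant '[18,-0.019,0.002,0.007,0,0,0, 18,0,0,0,0,0,0]'|grep -E "pos|ft";python3 -m pendant '[18,-0.019,0.002,0.007,0,0,0, 18,0,0,0,0,0,0]'|grep -E "pos|ft"; python3 tilt.py|grep -v dark
```

```text
position: [0.5961, 0.1906, -0.0168]
ft_force: [-5.3, -0.6, 2.2]
position: [0.5963, 0.1906, -0.017]
ft_force: [-9.8, -1.3, 4.9]
side 0.015 few
side 0.035 45 [0.6115 0.1891]
side 0.055 203 [0.6122 0.186 ]
red 129 [0.6077 0.1927 0.0963]
tip 18 [0.6089 0.1917 0.1155]
top 0.015 few
top 0.035 few
top 0.055 125 [0.6138 0.1918]
red 49 [0.6092 0.1863 0.098 ]
tip 9 [0.6109 0.1878 0.1167]
```

```bash
python3 -m pendant '[18,0.05,0,-0.02,0,0,0, 18,0.14,0,-0.054,0,0,0, 18,0.28,0,-0.108,0,0,0, 18,0.37,0,-0.144,0,0,0, 18,0.37,0,-0.144,0,0,0, 18,0.37,0,-0.144,0,0,0, 18,0.2,0,-0.4,0,0,0, 18,0.1,0,-0.6,0,0,0, 18,0.1,0,-0.6,0,0,0, 18,0.1,0,-0.6,0,0,0, 18,0.1,0,-0.6,0,0,0, 18,0,0,0,0,0,0]'; python3 look.py 15; python3 plan.py .37 .19 .16 0 0
```

```text
time_s: 17.1
position: [0.4349, 0.2003, 0.1064]
tool_rot: [[-0.929, 0.053, 0.367], [0.049, 0.999, -0.019], [-0.368, 0.001, -0.93]]
ft_force: [0.9, -0.3, 0.0]
grip_width: 0.018
bottle top 164 [0.6128 0.1903] to go -0.0019 lat off -0.0013 zmax 1.053
bottle side 470 [0.6129 0.1889] to go -0.0019 lat off -0.0028 zmax 0.636
can top 39 [ 0.4956 -0.0277] to go 0.1216 lat off -0.0101 zmax 0.157
can side 70 [0.498  0.0284] to go 0.1152 lat off 0.0457 zmax 0.351
[0.4351 0.1998 0.1037] [ 0.6 -0.1 -0.5] 17.2
cur [0.4351 0.1998 0.1037] turn units [-0.076  2.667 -0.378] shift in new axes [ 1.303 -0.197 -1.126] in cur axes [ 0.792 -0.267 -1.518]
cur margin 27.2 q [ 14.4  14.2 108.7 -10.4  37.2 -65.4]
[ 11.  20.  94.   0.  66. -79.] 48.2
[ 11.  18.  95.   0.  67. -79.] 47.3
[ 11.  16.  96.   0.  68. -79.] 46.4
[ 11.  14.  96.   0.  69. -79.] 45.7
[ 11.  12.  97.   0.  70. -79.] 45.0
[ 11.  10.  98.   0.  72. -79.] 44.5
```

View pics/top15.png

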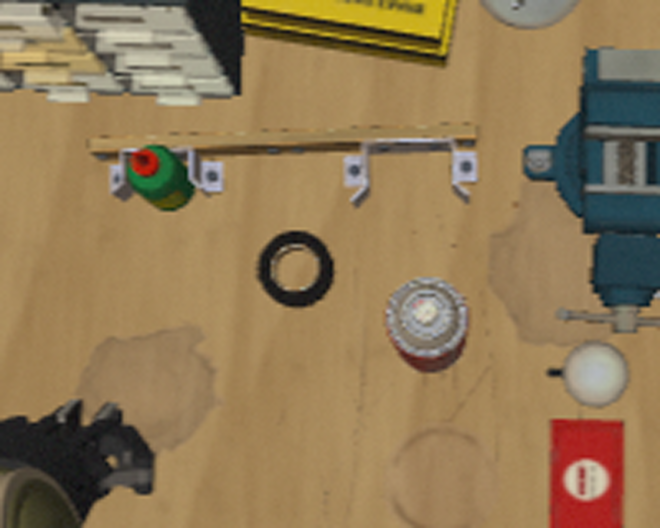

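View pics/side15.png

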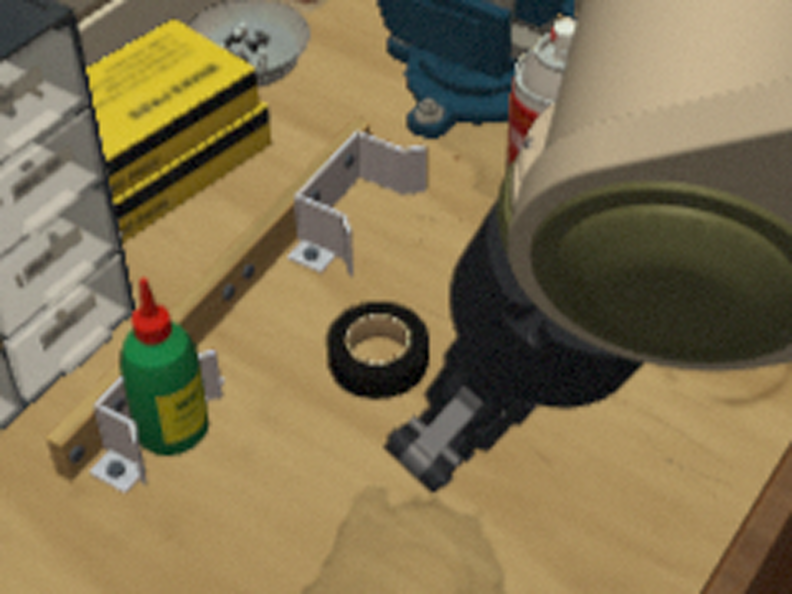

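```bash
python3 - <<'E'
from k import *
for yaw in(4,7,9):
 for tilt in(18,20,22):
  o=[]
  for p in((.40,.1,.15),(.40,-.02,.15),(.41,-.043,.10),(.425,-.041,-.012),(.47,-.033,-.012),(.53,-.02,-.012),(.595,-.012,-.012)):
    b=max(ik(p,tool(yaw,tilt)),key=lambda s:s[1]); o.append(f"{b[1]:.0f}({b[0][3]:.0f},{b[0][5]:.0f})")
  print(yaw,tilt,o)
E
python3 plan.py .4 .19 .16 6 20
```

```text
4 18 ['30(3,-100)', '29(12,-127)', '25(15,-134)', '9(31,-151)', '11(23,-138)', '16(16,-126)', '22(11,-118)']
4 20 ['29(4,-101)', '27(14,-130)', '24(18,-138)', '4(41,-161)', '9(30,-146)', '13(20,-131)', '19(14,-121)']
4 22 ['27(5,-102)', '26(16,-132)', '22(22,-141)', '-10(54,-175)', '7(39,-155)', '10(26,-137)', '16(17,-125)']
7 18 ['30(5,-105)', '29(13,-132)', '25(16,-139)', '10(33,-156)', '12(25,-143)', '17(18,-131)', '22(13,-123)']
7 20 ['29(6,-106)', '27(15,-134)', '23(19,-142)', '-1(42,-166)', '10(32,-151)', '14(22,-136)', '19(16,-126)']
7 22 ['27(7,-107)', '26(18,-137)', '19(23,-146)', '-13(53,-178)', '5(41,-160)', '12(28,-142)', '16(20,-130)']
9 18 ['30(6,-108)', '29(14,-134)', '24(17,-141)', '7(33,-159)', '13(26,-147)', '17(19,-134)', '23(14,-126)']
9 20 ['29(7,-109)', '28(16,-137)', '20(20,-145)', '-3(42,-169)', '11(33,-154)', '15(24,-140)', '20(17,-130)']
9 22 ['27(9,-111)', '25(19,-140)', '16(24,-149)', '-15(53,180)', '2(41,-163)', '12(30,-146)', '17(21,-134)']
cur [0.4351 0.1998 0.1037] turn units [-0.404  0.167 -1.059] shift in new axes [ 0.291 -0.122 -1.304] in cur axes [ 0.234 -0.235 -1.3  ]
cur margin 27.2 q [ 14.4  14.2 108.7 -10.4  37.2 -65.4]
[ 12.  14. 109.  -3.  38. -82.] 27.8
[ 12.  12. 109.  -3.  40. -82.] 29.6
[ 12.  10. 109.  -3.  41. -83.] 31.5
[ 11.   8. 108.  -3.  43. -83.] 33.3
[ 11.   7. 108.  -3.  45. -83.] 34.0
[ 11.   5. 108.  -2.  47. -83.] 34.3
```

```bash
python3 plan.py .4 .19 .16 6 18; python3 -m pendant '[28,0,0,-0.5,-0.2,0.21,-0.53, 28,0,0,-0.5,-0.2,0.21,-0.53, 28,0.2,0,-0.1,0,0,0, 28,0.2,0,0,0,0,0, 28,0,0,0,0,0,0]'; python3 plan.py .4 -.044 .13 6 18
```

```text
cur [0.4351 0.1998 0.1037] turn units [-0.386  0.417 -1.066] shift in new axes [ 0.336 -0.122 -1.293] in cur axes [ 0.234 -0.235 -1.3  ]
cur margin 27.2 q [ 14.4  14.2 108.7 -10.4  37.2 -65.4]
[ 12.  14. 107.  -3.  41. -83.] 30.8
[ 12.  12. 107.  -3.  43. -83.] 32.6
[ 11.  11. 107.  -2.  44. -83.] 34.4
[ 11.   9. 107.  -2.  46. -83.] 35.2
[ 11.   7. 107.  -2.  48. -84.] 35.5
[ 11.   6. 106.  -2.  50. -84.] 35.7
time_s: 17.7
position: [0.3952, 0.1975, 0.1468]
tool_rot: [[-0.948, -0.103, 0.302], [-0.098, 0.995, 0.033], [-0.303, 0.001, -0.953]]
ft_force: [-0.1, -0.1, 0.7]
grip_width: 0.0283
cur [0.3952 0.1975 0.1468] turn units [ 0.006 -0.042 -0.011] shift in new axes [ 0.494 -4.813  0.194] in cur axes [ 0.485 -4.814  0.193]
cur margin 34.4 q [ 12.4   6.9 107.7  -2.6  47.8 -82.1]
[ 13.   7. 108.  -3.  48. -82.] 34.3
[  4.   5. 111.   1.  46. -92.] 31.2
[  -5.    3.  113.    5.   46. -104.] 28.9
[ -14.    3.  115.    8.   46. -115.] 27.4
[ -23.    3.  115.   12.   47. -126.] 26.8
[ -32.    4.  115.   15.   48. -136.] 27.1
```

```bash
python3 -m pendant '[28,0.05,-0.44,0.02,0,0,0, 28,0.05,-0.44,0.02,0,0,0, 28,0.05,-0.44,0.02,0,0,0, 28,0.05,-0.44,0.02,0,0,0, 28,0.05,-0.44,0.02,0,0,0, 28,0.05,-0.44,0.02,0,0,0, 28,0.05,-0.44,0.02,0,0,0, 28,0.05,-0.44,0.02,0,0,0, 28,0.05,-0.44,0.02,0,0,0, 28,0.05,-0.44,0.02,0,0,0, 28,0.05,-0.4,0.02,0,0,0, 28,0,0,0,0,0,0]'; python3 plan.py .42 -.0415 .03 6 18
python3 - <<'E'
from rig import *
import cv2
for n in("top","side"):
    g=get_image(n); cv2.imwrite(f"pics/{n}16.png",g["frame"][:,:,::-1])
E
```

```text
time_s: 18.9
position: [0.3994, -0.0449, 0.1283]
tool_rot: [[-0.948, -0.1, 0.303], [-0.095, 0.995, 0.033], [-0.305, 0.003, -0.952]]
ft_force: [-0.4, 0.1, -0.3]
grip_width: 0.0282
cur [ 0.3994 -0.0449  0.1283] turn units [ 0.008 -0.03  -0.034] shift in new axes [0.211 0.025 1.999] in cur axes [0.203 0.022 1.999]
cur margin 26.9 q [ -31.7    4.   115.2   14.7   47.5 -136.2]
[ -32.    4.  115.   15.   47. -137.] 26.8
[ -31.    6.  117.   16.   43. -137.] 25.3
[ -31.    9.  118.   17.   39. -139.] 23.8
[ -30.   12.  120.   18.   35. -140.] 22.5
[ -30.   15.  121.   20.   31. -142.] 21.3
[ -29.   18.  122.   23.   27. -144.] 17.4
```

View pics/top16.png

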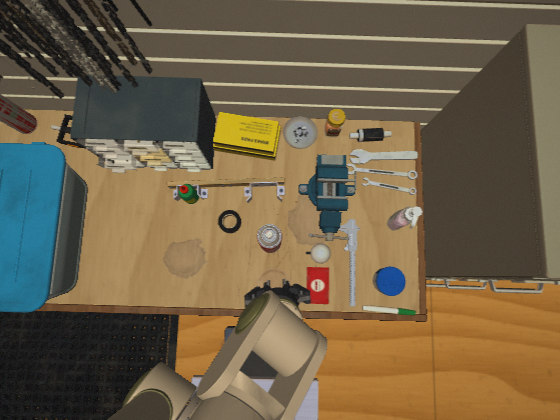

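View pics/side16.png

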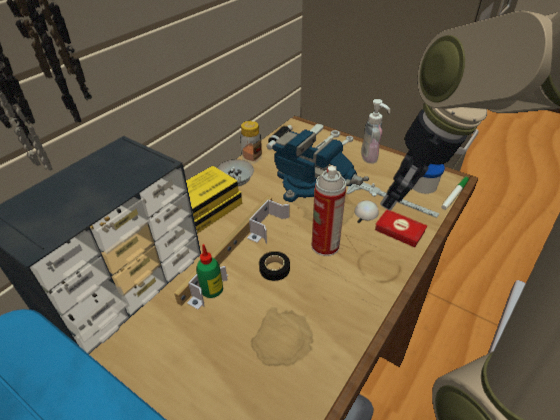

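```bash
python3 -m pendant '[28,0.035,0.004,0.33,0,0,0, 28,0.035,0.004,0.33,0,0,0, 28,0.035,0.004,0.33,0,0,0, 28,0.035,0.004,0.33,0,0,0, 28,0.035,0.004,0.33,0,0,0, 28,0.035,0.004,0.33,0,0,0, 28,0,0,0,0,0,0]'; python3 plan.py .425 -.041 -.010 6 18; python3 tip.py 17
```

```text
time_s: 19.7
position: [0.4187, -0.0382, 0.0303]
tool_rot: [[-0.948, -0.105, 0.301], [-0.099, 0.994, 0.036], [-0.303, 0.004, -0.953]]
ft_force: [-0.1, 0.3, 0.5]
grip_width: 0.0284
cur [ 0.4187 -0.0382  0.0303] turn units [ 0.031 -0.042 -0.004] shift in new axes [ 0.135 -0.069  0.804] in cur axes [ 0.13  -0.073  0.805]
cur margin 17.6 q [ -28.9   17.9  121.8   22.5   27.6 -143.8]
[ -29.   18.  122.   23.   27. -144.] 17.2
[ -29.   19.  122.   24.   26. -145.] 15.6
[ -29.   20.  123.   26.   24. -147.] 14.1
[ -29.   22.  123.   27.   23. -149.] 12.6
[ -29.   23.  123.   29.   21. -151.] 11.1
[ -29.   24.  124.   32.   20. -153.] 9.6
[ 0.4187 -0.0382  0.0303] [-0.1  0.3  0.5]
side 102 low pts [[0.3997, -0.0222, 0.0596], [0.4034, -0.0209, 0.0612], [0.3974, -0.0212, 0.0619], [0.407, -0.0194, 0.0631], [0.3955, -0.021, 0.0633], [0.4094, -0.0198, 0.0641]]
top 25 low pts [[0.4154, -0.064, 0.0726], [0.4117, -0.0176, 0.0727], [0.4153, -0.0615, 0.0748], [0.4154, -0.0663, 0.0761], [0.4176, -0.0589, 0.0768], [0.4092, -0.0178, 0.0774]]
```

```bash
python3 -m pendant '[28,0.03,-0.007,0.21,0,0,0, 28,0.03,-0.007,0.21,0,0,0, 28,0.03,-0.007,0.21,0,0,0, 28,0.03,-0.007,0.21,0,0,0, 28,0,0,0,0,0,0]'; python3 plan.py .592 -.0129 -.012 6 18; python3 tip.py 18
```

```text
time_s: 20.3
position: [0.4268, -0.0399, -0.0099]
tool_rot: [[-0.947, -0.104, 0.305], [-0.099, 0.995, 0.034], [-0.307, 0.002, -0.952]]
ft_force: [-0.8, -0.2, -0.5]
grip_width: 0.0281
cur [ 0.4268 -0.0399 -0.0099] turn units [ 0.016 -0.018 -0.007] shift in new axes [-3.166  0.192  1.073] in cur axes [-3.168  0.193  1.065]
cur margin 9.8 q [ -28.5   24.6  123.5   31.2   19.8 -152.8]
[ -28.   24.  124.   31.   20. -153.] 9.7
[ -25.   26.  119.   26.   22. -144.] 11.7
[ -22.   28.  114.   21.   24. -136.] 14.0
[ -20.   30.  109.   18.   26. -131.] 16.4
[ -18.   32.  104.   15.   29. -126.] 19.1
[ -16.   34.   98.   13.   32. -122.] 21.8
[ 0.4268 -0.0399 -0.0099] [-0.8 -0.2 -0.5]
side 82 low pts [[0.4162, -0.0237, 0.0199], [0.4071, -0.0224, 0.0212], [0.4053, -0.0228, 0.0219], [0.4058, -0.0233, 0.024], [0.4026, -0.0208, 0.0255], [0.4037, -0.0228, 0.0258]]
top 24 low pts [[0.4233, -0.067, 0.0331], [0.4169, -0.0189, 0.0366], [0.4232, -0.0644, 0.037], [0.422, -0.0238, 0.0375], [0.4256, -0.0592, 0.0378], [0.4168, -0.0164, 0.0384]]
```

View pics/side18.png

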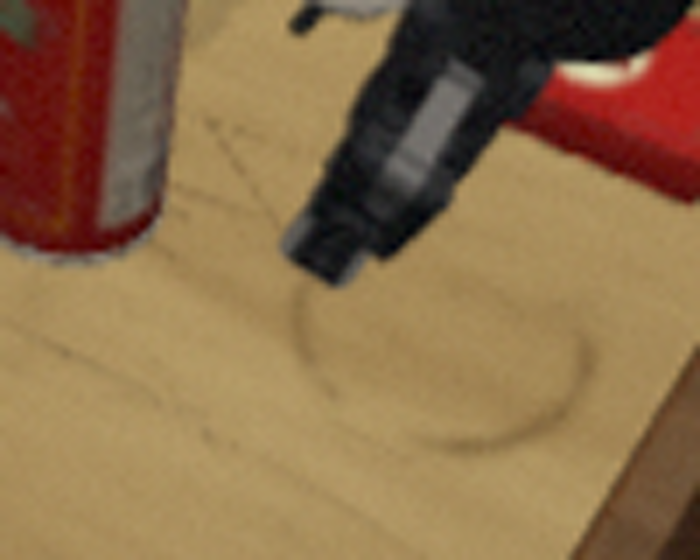

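View pics/top18.png

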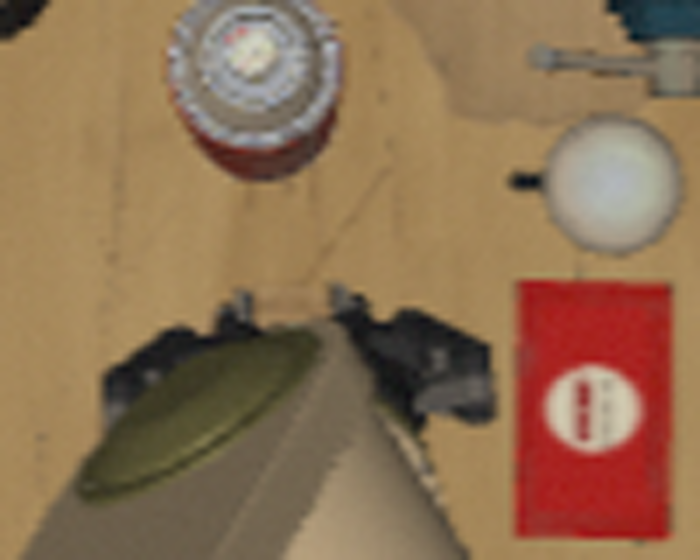

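```bash
python3 -m pendant '[28,-0.19,0.011,0.062,0,0,0, 28,-0.19,0.011,0.062,0,0,0, 28,-0.19,0.011,0.062,0,0,0, 28,-0.076,0.005,0.025,0,0,0, 28,-0.076,0.005,0.025,0,0,0, 28,-0.076,0.005,0.025,0,0,0, 28,-0.076,0.005,0.025,0,0,0, 28,-0.076,0.005,0.025,0,0,0, 28,-0.076,0.005,0.025,0,0,0, 28,-0.076,0.005,0.025,0,0,0, 28,0,0,0,0,0,0]'
cat > ctilt.py <<'E'
from rig import *
from h import *
from scipy.optimize import least_squares
for n in("side","top"):
    g=get_image(n);C=cloud(g);h=cv2.cvtColor(g["frame"],cv2.COLOR_RGB2HSV).astype(int)
    k=(C[...,0]>.45)&(C[...,0]<.66)&(C[...,1]>-.08)&(C[...,1]<.04)&((h[...,1]>110)&((h[...,0]<8)|(h[...,0]>172))|(C[...,2]>.16)&(C[...,2]<.178)&(C[...,0]>.47))&(g["depth"]>0)
    for a,b in((.015,.06),(.06,.11),(.11,.16),(.16,.178)):
        q=C[k&(C[...,2]>a)&(C[...,2]<b)]
        if len(q)<20: print(n,a,"few",len(q));continue
        f=least_squares(lambda p:np.hypot(q[:,0]-p[0],q[:,1]-p[1])-.0295,np.median(q,0)[:2]+[.02,-.02],loss="soft_l1",f_scale=.001);print(n,a,len(q),f.x.round(4),(f.x-[.6162,-.0091]).round(4))
    q=C[(C[...,2]>.187)&(C[...,2]<.204)&(C[...,0]>.45)&(C[...,0]<.66)&(C[...,1]>-.06)&(C[...,1]<.03)&(h[...,2]>150)&(h[...,1]<60)]; print("nozzle",len(q),np.median(q,0).round(4) if len(q) else "")
E
python3 ctilt.py;python3 look.py 19
```

```text
time_s: 21.5
position: [0.4846, -0.0309, -0.0102]
tool_rot: [[-0.947, -0.104, 0.305], [-0.099, 0.995, 0.034], [-0.307, 0.002, -0.952]]
ft_force: [0.0, 0.2, -0.1]
grip_width: 0.0281
side 0.015 255 [ 0.5083 -0.0298] [-0.1079 -0.0207]
side 0.06 264 [ 0.5086 -0.0297] [-0.1076 -0.0206]
side 0.11 393 [ 0.5089 -0.0298] [-0.1073 -0.0207]
side 0.16 390 [ 0.513  -0.0364] [-0.1032 -0.0273]
nozzle 43 [ 0.5071 -0.0283  0.1978]
top 0.015 few 4
top 0.06 few 9
top 0.11 30 [ 0.5098 -0.0284] [-0.1064 -0.0193]
top 0.16 302 [ 0.5152 -0.0269] [-0.101  -0.0178]
nozzle 36 [ 0.509  -0.0287  0.1978]
bottle top 159 [0.613  0.1902] to go -0.0021 lat off -0.0015 zmax 1.053
bottle side 473 [0.613  0.1889] to go -0.002 lat off -0.0027 zmax 0.636
can top 35 [ 0.5094 -0.0287] to go 0.108 lat off -0.0121 zmax 0.288
can side 892 [ 0.5088 -0.0297] to go 0.1086 lat off -0.0131 zmax 0.636
[ 0.4841 -0.0309 -0.0101] [-0.3 -0.6  0.3] 21.7
```

View pics/side19.png

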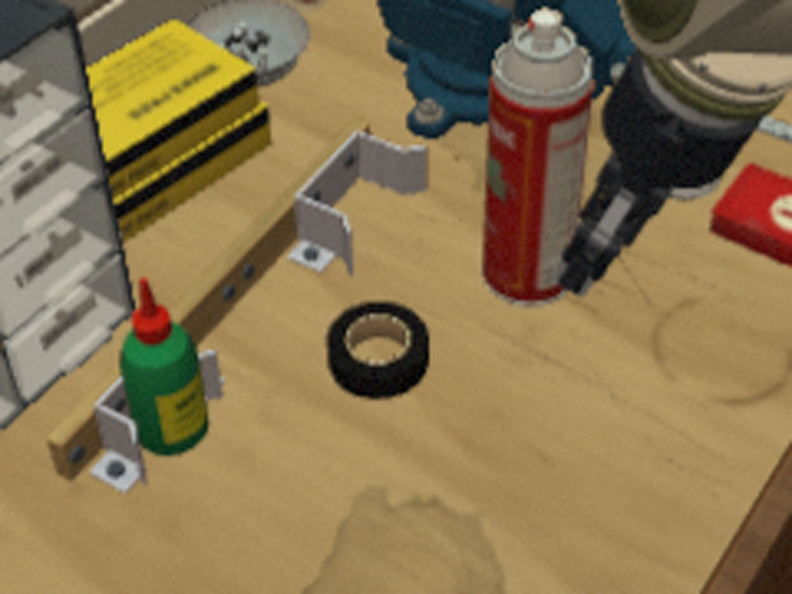

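```bash
python3 -m pendant '[28,-0.1,0.015,0.033,0,0,0, 28,-0.152,0.023,0.05,0,0,0, 28,-0.152,0.023,0.05,0,0,0, 28,-0.152,0.023,0.05,0,0,0, 28,-0.152,0.023,0.05,0,0,0, 28,-0.152,0.023,0.05,0,0,0, 28,-0.152,0.023,0.05,0,0,0, 28,-0.1,0.015,0.033,0,0,0, 28,-0.05,0.005,0.016,0,0,0, 28,0,0,0,0,0,0]'
python3 ctilt.py;python3 look.py 20
```

```text
time_s: 22.7
position: [0.5443, -0.0158, -0.0105]
tool_rot: [[-0.947, -0.104, 0.305], [-0.099, 0.995, 0.034], [-0.307, 0.002, -0.952]]
ft_force: [0.6, -0.3, -0.2]
grip_width: 0.028
side 0.015 220 [ 0.5681 -0.0149] [-0.0481 -0.0058]
side 0.06 258 [ 0.5683 -0.0148] [-0.0479 -0.0057]
side 0.11 357 [ 0.5687 -0.0147] [-0.0475 -0.0056]
side 0.16 585 [0.5303 0.0124] [-0.0859  0.0215]
nozzle 38 [ 0.5679 -0.0127  0.1978]
top 0.015 few 7
top 0.06 few 19
top 0.11 51 [ 0.5695 -0.0135] [-0.0467 -0.0044]
top 0.16 321 [ 0.5728 -0.0148] [-0.0434 -0.0057]
nozzle 38 [ 0.5686 -0.0135  0.1975]
bottle top 164 [0.6126 0.1904] to go -0.0017 lat off -0.0012 zmax 1.053
bottle side 472 [0.6129 0.1888] to go -0.0019 lat off -0.0028 zmax 0.636
can top 65 [ 0.5692 -0.0132] to go 0.0472 lat off -0.0008 zmax 0.164
can side 814 [ 0.5685 -0.0146] to go 0.048 lat off -0.0022 zmax 0.157
[ 0.5439 -0.0159 -0.0105] [ 0.1 -0.3 -0.8] 22.9
```

View pics/top20.png

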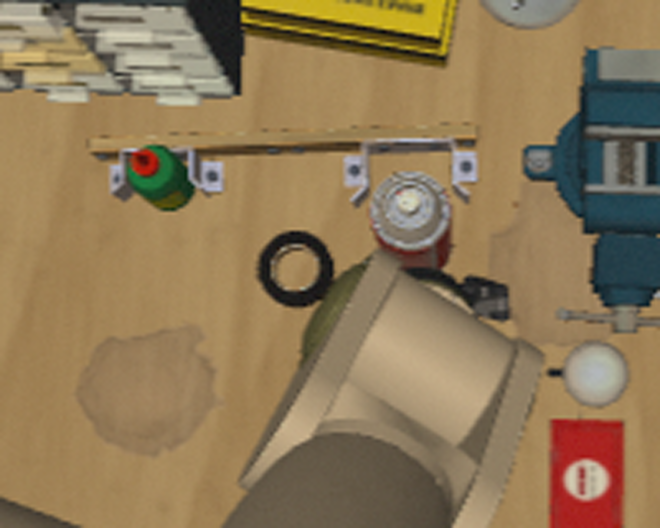

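```bash
python3 -m pendant '[28,-0.076,0,0.025,0,0,0, 28,-0.114,0,0.037,0,0,0, 28,-0.114,0,0.037,0,0,0, 28,-0.114,0,0.037,0,0,0, 28,-0.114,0,0.037,0,0,0, 28,-0.114,0,0.037,0,0,0, 28,-0.095,0,0.031,0,0,0, 28,-0.057,0,0.019,0,0,0, 28,0,0,0,0,0,0]'
python3 ctilt.py;python3 look.py 21
```

```text
time_s: 23.8
position: [0.5862, -0.0115, -0.0106]
tool_rot: [[-0.947, -0.104, 0.305], [-0.099, 0.995, 0.034], [-0.307, 0.002, -0.952]]
ft_force: [0.3, -0.5, -0.1]
grip_width: 0.0277
side 0.015 193 [ 0.61   -0.0104] [-0.0062 -0.0013]
side 0.06 244 [ 0.6103 -0.0104] [-0.0059 -0.0013]
side 0.11 347 [ 0.6108 -0.0103] [-0.0054 -0.0012]
side 0.16 703 [0.5618 0.0024] [-0.0544  0.0115]
nozzle 33 [ 0.609  -0.009   0.1975]
top 0.015 few 9
top 0.06 few 17
top 0.11 60 [ 0.6114 -0.0092] [-0.0048 -0.0001]
top 0.16 306 [ 0.6164 -0.0098] [ 0.0002 -0.0007]
nozzle 35 [ 0.61   -0.0096  0.1982]
bottle top 168 [0.6129 0.1903] to go -0.002 lat off -0.0014 zmax 0.08
bottle side 464 [0.6127 0.1889] to go -0.0017 lat off -0.0027 zmax 0.636
can top 79 [ 0.6113 -0.009 ] to go 0.0049 lat off 0.0004 zmax 0.16
can side 743 [ 0.6106 -0.0103] to go 0.0057 lat off -0.0008 zmax 0.636
[ 0.5857 -0.0116 -0.0106] [ 0.6  1.  -0.1] 24.0
```

View pics/side21.png

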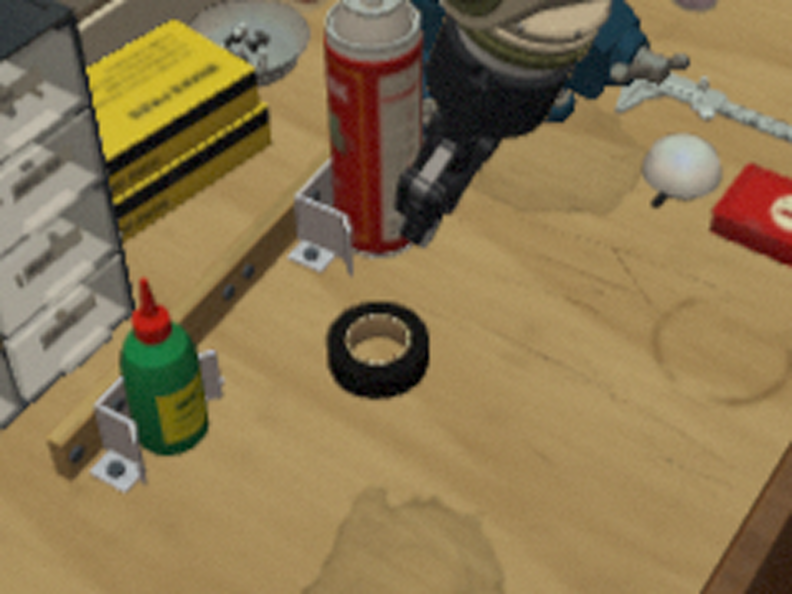

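Nearly home, upright and centred. Now the last few mm, with force checks.

```bash
python3 -m pendant '[28,-0.038,0,0.012,0,0,0, 28,-0.038,0,0.012,0,0,0, 28,-0.019,0,0.006,0,0,0, 28,0,0,0,0,0,0]'|grep -E "pos|ft"; for i in 1; do python3 -m pendant '[28,-0.019,0,0.006,0,0,0, 28,0,0,0,0,0,0]'|grep -E "pos|ft"; done; python3 -m pendant '[28,-0.019,0,0.006,0,0,0, 28,0,0,0,0,0,0]'|grep -E "pos|ft"; python3 look.py 22
```

```text
position: [0.5908, -0.011, -0.0106]
ft_force: [-1.1, -0.6, 0.6]
position: [0.5917, -0.0108, -0.0106]
ft_force: [-0.9, -0.9, -0.2]
position: [0.5927, -0.0108, -0.0106]
ft_force: [-0.9, -0.4, 0.3]
bottle top 163 [0.6126 0.1905] to go -0.0017 lat off -0.0011 zmax 1.053
bottle side 470 [0.6129 0.1888] to go -0.0019 lat off -0.0028 zmax 0.636
can top 73 [ 0.6175 -0.0084] to go -0.0014 lat off 0.0006 zmax 0.164
can side 724 [ 0.6168 -0.0096] to go -0.0006 lat off -0.0006 zmax 0.636
[ 0.5927 -0.0108 -0.0106] [-1.1  0.3  0. ] 24.9
```

```bash
python3 -m pendant '[28,-0.019,0,0.006,0,0,0, 28,0,0,0,0,0,0]'|grep -E "pos|ft"; python3 -m pendant '[28,-0.019,0,0.006,0,0,0, 28,0,0,0,0,0,0]'|grep -E "pos|ft";  python3 -m pendant '[28,-0.019,0,0.006,0,0,0, 28,0,0,0,0,0,0]'|grep -E "pos|ft"
```

```text
position: [0.5937, -0.0107, -0.0106]
ft_force: [0.4, 0.9, -0.4]
position: [0.5941, -0.0104, -0.0108]
ft_force: [-4.3, -0.7, 0.5]
position: [0.5944, -0.0103, -0.011]
ft_force: [-8.3, -0.8, 2.4]
```

```bash
python3 -m pendant '[28,0.02,0,-0.006,0,0,0, 28,0.076,0,-0.025,0,0,0, 28,0.19,0,-0.062,0,0,0, 28,0.3,0,-0.1,0,0,0, 28,0.38,0,-0.12,0,0,0, 28,0.38,0,-0.12,0,0,0, 28,0.38,0,-0.12,0,0,0, 28,0.3,0,-0.3,0,0,0, 28,0.2,0,-0.5,0,0,0, 28,0.2,0,-0.6,0,0,0, 28,0.1,0,-0.6,0,0,0, 28,0,0,0,0,0,0]'; python3 ctilt.py; python3 tilt.py|grep -v dark; python3 look.py 23
```

```text
time_s: 26.7
position: [0.4369, -0.0277, 0.0748]
tool_rot: [[-0.945, -0.103, 0.31], [-0.099, 0.995, 0.031], [-0.311, -0.001, -0.95]]
ft_force: [0.3, -0.0, -0.1]
grip_width: 0.028
side 0.015 169 [ 0.6174 -0.0096] [ 0.0012 -0.0005]
side 0.06 232 [ 0.6172 -0.0095] [ 0.001  -0.0004]
side 0.11 339 [ 0.618  -0.0095] [ 0.0018 -0.0004]
side 0.16 350 [ 0.6228 -0.0159] [ 0.0066 -0.0068]
nozzle 34 [ 0.6162 -0.0067  0.1978]
top 0.015 21 [ 0.5727 -0.0378] [-0.0435 -0.0287]
top 0.06 36 [ 0.6184 -0.0079] [0.0022 0.0012]
top 0.11 66 [ 0.6187 -0.0083] [0.0025 0.0008]
top 0.16 287 [ 0.6253 -0.007 ] [0.0091 0.0021]
nozzle 37 [ 0.617  -0.0095  0.1977]
side 0.015 51 [0.611 0.189]
side 0.035 65 [0.6119 0.1893]
side 0.055 324 [0.6135 0.1877]
red 132 [0.6076 0.1921 0.0959]
tip 19 [0.6095 0.1906 0.1145]
top 0.015 few
top 0.035 20 [0.6115 0.1896]
top 0.055 116 [0.6136 0.1919]
red 51 [0.6094 0.1869 0.097 ]
tip 8 [0.6106 0.1877 0.1179]
bottle top 157 [0.6127 0.1904] to go -0.0018 lat off -0.0012 zmax 0.081
bottle side 479 [0.6129 0.1889] to go -0.0019 lat off -0.0028 zmax 0.636
can top 112 [ 0.6186 -0.0083] to go -0.0024 lat off 0.0006 zmax 0.158
can side 692 [ 0.6177 -0.0094] to go -0.0015 lat off -0.0004 zmax 0.636
[ 0.4371 -0.0271  0.0713] [-0.1 -0.8 -0.4] 27.0
```

View pics/top23.png

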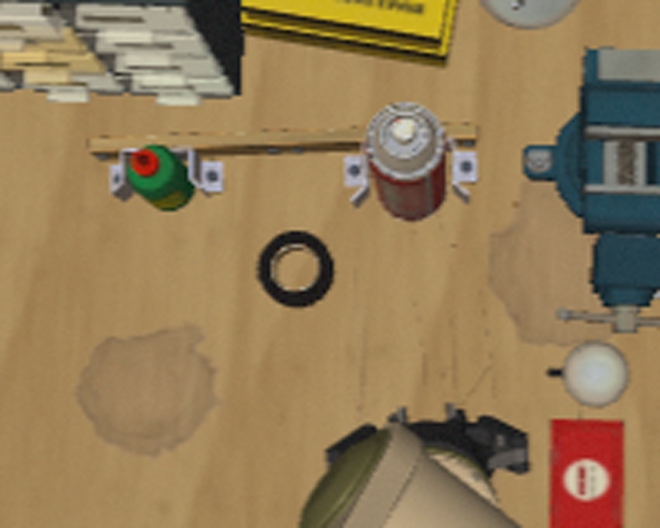

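View pics/side23.png

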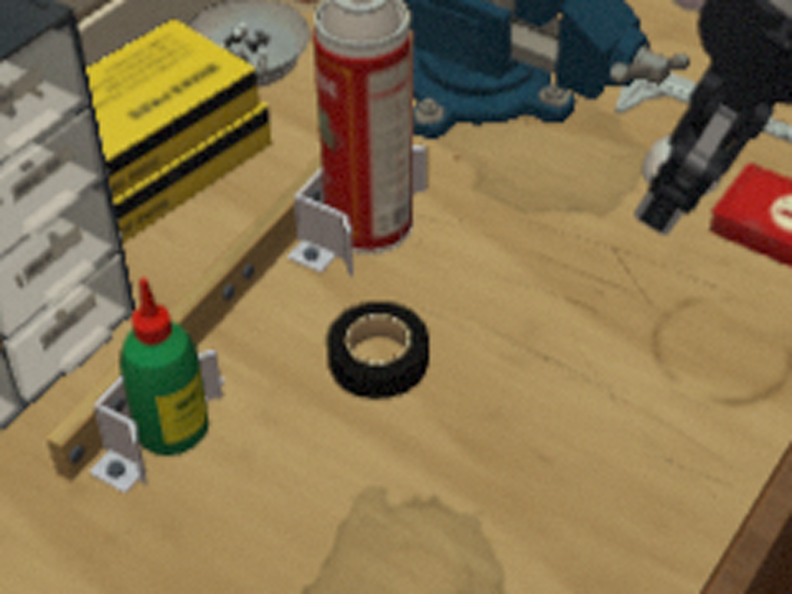

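```bash
python3 -m pendant '[28,0,0,-0.5,0,0,0, 28,0,0,-0.5,0,0,0, 28,0,0,-0.5,0,0,0, 28,0,0,0,0,0,0, 28,0,0,0,0,0,0]'; python3 -c "
from rig import *
print(close_job())"
```

```text
time_s: 27.5
position: [0.4144, -0.0297, 0.143]
tool_rot: [[-0.947, -0.104, 0.305], [-0.098, 0.995, 0.034], [-0.307, 0.002, -0.952]]
ft_force: [0.3, 0.2, 0.7]
grip_width: 0.0281
the job is handed in; nothing more can be done
None
```

I pushed the oil bottle into the narrow stall first, then the spray can into the wide stall. I handed the job in at about 27.5 s with the arm clear of everything.

- **How I pushed:** I used the tips of the half-closed fingers as a shallow cradle, with no pinching or lifting.
- **Seating:** Each push ended with the object no longer moving, at about 10 N for the bottle and 8 N for the can. In the last pictures both stand upright. Both cameras put each within about 2.5 mm of its seat along the stall. Sideways, the bottle is 1–3 mm off centre, within the 4.5 mm of play, and the can is less than 1 mm off.
- **One stumble:** My first touch on the bottle was too high and leaned it about 10° without moving its base. I backed off, it stood up again in place, and I redid the push lower.
- **Disagreements:**
  - With the fingers partly open, the cameras showed the fingertips about 28 mm behind the reported TCP, more than the stated swing of 13 mm or less, so I set the push height from the pictures.
  - The depth readings put both objects 1–2.5 mm deeper than the seats I computed, which I take to be calibration error.
- **Other things on the bench:** The tape roll, bell and tin look unmoved in the last views. I did not measure them, and the soap pump, dish and grease pot were not checked separately.

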